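# Pack the page weights into the copy-stand accessory case and lock it

## Robot

A 6-joint arm with a two-finger parallel gripper is mounted at the origin on the work surface. World frame = base frame: x ahead of the robot, y to its left, z up, the work surface at z = 0. Lengths are in m, angles in rad, forces in N, time in s.
With the tool pointing down it reaches from about 0.35 to 0.85 m from the base axis. Payload 8.1 kg.
Tool frame: the origin (TCP) lies at the very end of the fingers, on their centre line; the grasp point (between the pads) lies 19 mm behind it (robot.grip_point_offset is the distance from the TCP to the grasp point, in m); x points along the fingers, z is the direction in which the jaws open and shut, and the axes are right-handed (so a half turn about x gives the same grasp; the last joint's range is limited). The gripper opens to 93 mm and grips with 3 to 60 N. Pads are 15 mm wide; open, the fingers measure 128 mm over their backs; the gripper's body (75 mm by 188 mm) begins 65 mm behind the grasp point.
Start: joints at [1.02, 0.13, 1.488, -0, 1.523, -0.085], TCP at [0.269, 0.536, 0.219] pointing down, gripper open.
Joint ranges: [-2.96, 2.96], [-0.89, 2.26], [0.02, 2.5], [-1.34, 4.48], [0, 2.73], [-2.66, 2.66]. Speed limits (rad/s): [2.39, 2.39, 2.79, 3.14, 3.14, 3.14].

## Interface

Orientations are given as a rotation vector (axis times angle).
In Python, from bench import get_state, capture, camera_model, workorder, robot gives the robot as it stands.
- The arm moves only by the tool drive_tool, never from a script. Its arguments are lists of equal length, an entry for each row: "grip": the finger opening in mm, from 0 to 93; "dp": the shift along the tool's x, y, z in units of 25 mm (1.0 is 25 mm), a list of three; "rotation": the turn, a rotation vector about the tool's x, y, z in units of 6 degrees (1.0 is 6 degrees), a list of three. In form: {"grip": [grip, ...], "dp": [[tx, ty, tz], ...], "rotation": [[ax, ay, az], ...]}. A call has 1 to 12 rows; each row is the pose to reach, as a shift and turn from the pose commanded when the call began, along the tool's axes at that moment; what a row does not reach only later rows make up. A row lasts 1/12 s, in which the tool goes at most 41.7 mm and 7.16 degrees, less where a joint would pass 70% of its speed; a pose out of reach is approached as far as the arm can. A call with a gripper value outside its range is refused whole. The fingers move at their own pace and stop on an object; "force" is the grip in N (left out, the last holds). Time passes only in rows, so rows that repeat a pose let the fingers close. It gives the time, the measured TCP pose, the force and the opening at its end, in the units of the state.
- get_state(): the state, without advancing time (a new reading comes with each control period).
- capture(name): name is "scene" or "top"; returns (picture, depth): 400x640x3 uint8, red, green, blue; 400x640 float32, m along the optical axis (not along the pixel's ray), 0 where there is no reading.
- camera_model(name): a dict with "intrinsics" (3x3 intrinsics, pixels), "k1" (the pictures are not rectified: a ray, as slopes to the right and down, at radius r is drawn at 1 + k1 r^2 times it, then the intrinsics apply), "T" (4x4, takes a point from camera to world coordinates). Camera axes: x right, y down, z forward; pixel columns grow to the right and rows downward; lengths in m; the calibration is good to about 2 mm. A picture is of the moment at which its call begins. camera_model takes no time and is no camera call.
- workorder.hand_in(): hands the job in, once; it reports no verdict.
The state is a dict: "clock": time; "joint_pos": joint angles; "joint_vel": joint speeds; "joint_efforts": joint torques, N m; "tool_pos": TCP position; "eef_rot": TCP orientation; "ft_force": force on the tool from outside, world axes, zero at the start; "moment": the same for the moment, N m; "finger_gap": finger opening in m.
Only numpy, scipy, OpenCV 4.12 (cv2) and the standard library are available. Lean on these libraries where they do the work, as an engineer would, in place of code of your own. Each camera call takes 0.05 s, during which the arm holds its last target.

## Task

Pack the copy stand's accessory case for transport: push the free end of the locking bar round its pin to the park stop, slide the thumb latch so the lid springs open, and put all the steel page weights from the cutting mat into the case. Then press the lid down until the latch holds it shut and push the bar back over the lid, fully home against its stop. Leave everything else on the table where it is.

Things in the scene. Friction and masses are not known exactly. Their poses are not given: they have to be found in the camera images.
- case: Cream accessory case fixed to the table on a 250 x 270 x 10 mm base plate; grey lid. Origin on the table, z up; its front (latch side, towards the robot) faces its own -x, y is to the left seen from the robot. Box x = -90 to +30 mm, y = -125 to +125 mm, 5 mm walls, rim 66 mm above the table. Solid block 74 mm tall behind it (x 43 to 128, y -55 to 65 mm) carries the bar's pin and two stop pegs.
- case_floor (a point): centre of the inner floor of the case, 14 mm above the table, axes as the case's; the inside measures 110 mm (x) by 240 mm (y) and is 52 mm deep under the shut lid, so the weights go in side by side, not stacked
- locking_bar (a joint): angle (rad) of the aluminium locking bar, which lies level above the lid and turns on a vertical pin behind it. 0 = home, on its stop, across the lid's middle, pointing to the case's front; grows clockwise from above as the free end swings to the case's +y; at 1.30 it meets the park stop. At angle q it points from the pin along (-cos q, sin q) in the case's frame. Stays where left (friction 0.4 N at the tab).
- bar_pivot (a point): on the pin's axis at the underside of the locking bar, 81 mm above the table, at x = 95, y = 0 mm in the case's frame; the bar is 20 mm wide and 8 mm thick; the pin's top is 103 mm and the stop pegs' tops (40 mm from the pin) 96 mm above the table; a raised lid and the bar get in each other's way
- bar_tab (a point): upright tab on top of the bar's free end, by which it is pushed: 35 mm long along the bar, 8 mm thick across it, from 89 to 123 mm above the table; this point is on the bar's centre line in the middle of the tab's length, 167.5 mm from the pin and 123 mm above the table (the tab's top edge)
- latch (a joint): travel (m) of the black thumb latch on the front of the case: 0 = at rest, holding the lid; it slides towards the case's +y, up to 0.014, against a spring (1.5 to 3 N), and returns by itself; past about 0.009 it lets the lid go. Its tongue is bevelled, so the lid snaps in when pressed right down.
- latch_fin (a point): top centre of the latch's thumb fin, 98 mm above the table; the fin is 10 mm thick (y), 18 mm wide (x) and stands 30 mm above the latch body, 23 to 41 mm in front of the box's front face (x = -131 to -113 mm in the case's frame)
- lid (a joint): angle (rad) of the grey lid: 0 = shut; hinged along the case's far (+x) edge, a weak spring (0.1 Nm) throws it open to 2.0, leaning back, when the latch lets go and the bar is out of the way; it stays shut only when pressed right down to 0 until the latch has caught it (3 to 8 N near its free edge)
- lid_hinge (a point): middle of the lid's hinge axis, 69.5 mm above the table; the lid's axis runs along the case's y
- lid_edge (a point): middle of the lid's free edge on its outer (upper) face, 120 mm from the hinge axis; the lid is 120 x 250 mm, 7 mm thick (3.5 mm either side of the hinge axis); its steel catch hangs 22 mm below the edge, at y = -60 mm in the case frame
- weight0: plain steel page weight: square block 36 x 36 x 20 mm with a round knob, 16 mm across, standing 24 mm up from the middle of its top (44 mm tall in all); origin at the centre of its underside, z up through the knob, x and y square to its sides; 0.14 to 0.24 kg; starts upright on the 2 mm thick cutting mat; three to five of the five are there
- weight1: plain steel page weight: square block 36 x 36 x 20 mm with a round knob, 16 mm across, standing 24 mm up from the middle of its top (44 mm tall in all); origin at the centre of its underside, z up through the knob, x and y square to its sides; 0.14 to 0.24 kg; starts upright on the 2 mm thick cutting mat; three to five of the five are there
- weight2: plain steel page weight: square block 36 x 36 x 20 mm with a round knob, 16 mm across, standing 24 mm up from the middle of its top (44 mm tall in all); origin at the centre of its underside, z up through the knob, x and y square to its sides; 0.14 to 0.24 kg; starts upright on the 2 mm thick cutting mat; three to five of the five are there
- weight3: plain steel page weight: square block 36 x 36 x 20 mm with a round knob, 16 mm across, standing 24 mm up from the middle of its top (44 mm tall in all); origin at the centre of its underside, z up through the knob, x and y square to its sides; 0.14 to 0.24 kg; starts upright on the 2 mm thick cutting mat; three to five of the five are there
- weight4: plain steel page weight: square block 36 x 36 x 20 mm with a round knob, 16 mm across, standing 24 mm up from the middle of its top (44 mm tall in all); origin at the centre of its underside, z up through the knob, x and y square to its sides; 0.14 to 0.24 kg; starts upright on the 2 mm thick cutting mat; three to five of the five are there
- loupe: small black stand loupe, a squat turned cylinder 34 mm across and 34 mm tall; origin at the centre of its underside; a bystander among the weights
- lens_cap: black lens cap, flat disc 52 mm across, 10 mm thick; origin at the centre of its underside; a bystander
- extension_ring: dark steel lens extension ring, 60 mm outside, 48 mm inside, 22 mm tall, standing flat; origin at the centre of its underside; a bystander
- book: brown bound book 190 x 130 x 24 mm lying flat; origin at the centre of its underside; a bystander
- paste_jar: closed jar 52 mm across, 55 mm tall; origin at the centre of its underside; a bystander
- brush: flat dusting brush lying on the table; origin under it; a bystander
- mouse: black computer mouse 100 x 58 x 30 mm; origin at the centre of its underside; a bystander
Not all that is in view belongs to the job. What is shaped like the weight1 but orange is not meant. What is shaped like the weight0 but orange is not meant.

How it is judged:
By the outcome, as a careful person would: the job done as asked, in the order asked, and still so for the second after the job is handed in, with the robot touching nothing.
Of weight0, weight1, weight2, weight3, weight4 only 3 to 5 are there at a start; the rules pass over those that are not, and their reading is None.
At some moment in a run one of weight0, weight1, weight2, weight3, weight4 may be knocked a few centimetres aside while the robot is not near it.
Once in a run the grip may slacken for a moment while it holds something.
It also fails if it takes over 210 s, if anything falls off the work surface, if the arm or the gripper's body presses on something with over 40 N, if the wrist force passes 120 N, or if a joint passes its speed limit or range.

## Working session

There is one attempt and no reset: what is moved stays moved. The work goes in short steps, Python scripts to look and compute and a tool call to move; the robot and the scene stay as the last step left them, time stands still between calls to the robot, and variables do not carry over. Pictures are saved under pics/ and viewed, and the job is handed in when it is done.

Besides the shell and the picture viewer there is one more tool, called after ">>>" in YAML: its name, and indented under it one key for each argument. drive_tool: Moves the arm, as the interface text tells. Its arguments: {"type":"object","properties":{"grip":{"type":"array","items":{"type":"number"}},"dp":{"type":"array","items":{"type":"array","items":{"type":"number"}}},"rotation":{"type":"array","items":{"type":"array","items":{"type":"number"}}},"force":{"type":"number"}},"required":["grip","dp","rotation"]}

```bash
ls; mkdir -p pics
python3 - <<'E'
from bench import get_state, capture, camera_model, workorder, robot
import cv2,numpy as np
print(get_state()); print(robot.grip_point_offset)
for n in("scene","top"):
    p,d=capture(n); cv2.imwrite(f"pics/{n}0.png",p[:,:,::-1]); np.save(f"{n}_d.npy",d); np.save(f"{n}_p.npy",p)
    print(n,camera_model(n))
E
```

```text
pics
{'clock': 0.0, 'joint_pos': array([ 1.01958330e+00,  1.31155359e-01,  1.48924246e+00,  1.37499783e-06,
        1.52302790e+00, -8.54052834e-02]), 'joint_vel': array([ 0.00029268, -0.00059235, -0.00027006,  0.00052087, -0.00125473,
        0.00204891]), 'joint_efforts': array([-4.11999081e-04, -5.59842968e+01, -4.91761601e+01,  7.67065678e-02,
        3.57057794e-02, -1.97012159e-04]), 'tool_pos': array([0.26917203, 0.53560093, 0.21761116]), 'eef_rot': array([-0.8605017 ,  1.39593578,  0.85915139]), 'ft_force': array([ 0.48526392,  0.41553952, -0.20230046]), 'moment': array([-0.02632308,  0.05136237, -0.00569126]), 'finger_gap': 0.09303279726160861}
0.0188
scene {'intrinsics': array([[446.72868338,   0.        , 322.41657418],
       [  0.        , 446.72868338, 195.2796624 ],
       [  0.        ,   0.        ,   1.        ]]), 'k1': -0.09964637403363544, 'T': array([[ 0.67340784,  0.48797304, -0.55534151,  1.17482144],
       [ 0.73912789, -0.45920199,  0.49277124, -0.63868492],
       [-0.01455484, -0.74230442, -0.6699047 ,  0.89799935],
       [ 0.        ,  0.        ,  0.        ,  1.        ]])}
top {'intrinsics': array([[507.76501516,   0.        , 320.87542541],
       [  0.        , 507.76501516, 187.9864929 ],
       [  0.        ,   0.        ,   1.        ]]), 'k1': -0.12236113848484469, 'T': array([[ 0.01141262, -0.98771506,  0.15584836,  0.25736345],
       [-0.9997203 , -0.01449941, -0.01868389, -0.0279469 ],
       [ 0.02071407, -0.15559154, -0.98760427,  1.74459325],
       [ 0.        ,  0.        ,  0.        ,  1.        ]])}
```

View pics/scene0.png

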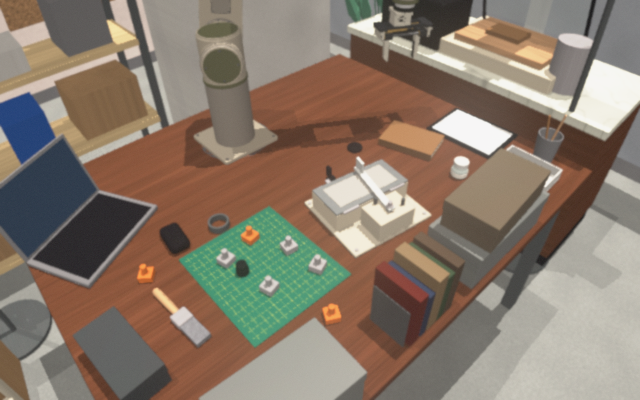

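View pics/top0.png

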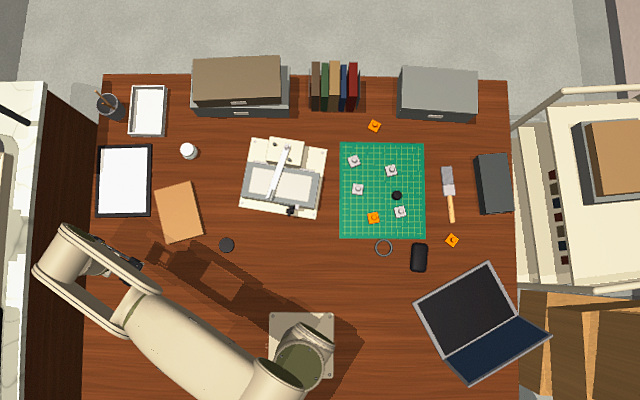

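The top view shows four grey weights on the mat at about (354,160), (391,170), (358,189) and (400,212). An orange decoy is at (374,217) and the loupe at (397,195). The case is around (283,178). I'll enlarge both areas.

```bash
cat > h.py <<'E'
from bench import get_state, capture, camera_model, workorder, robot
import cv2,numpy as np
from scipy.spatial.transform import Rotation as R
def cap(n,tag=None):
    p,d=capture(n)
    if tag: cv2.imwrite(f"pics/{tag}.png",p[:,:,::-1])
    return p,d
def crop(p,u0,v0,u1,v1,s,tag):
    c=p[v0:v1,u0:u1,::-1]; c=cv2.resize(c,None,fx=s,fy=s,interpolation=cv2.INTER_CUBIC)
    for i in range(u0,u1):
        if i%10==0:
            x=(i-u0)*s; cv2.line(c,(x,0),(x,4),(0,0,255),1)
            if i%20==0: cv2.putText(c,str(i),(x,14),0,.35,(0,0,255),1)
    for i in range(v0,v1):
        if i%10==0:
            y=(i-v0)*s; cv2.line(c,(0,y),(4,y),(0,0,255),1)
            if i%20==0: cv2.putText(c,str(i),(6,y+4),0,.35,(0,0,255),1)
    cv2.imwrite(f"pics/{tag}.png",c)
def ray(n,u,v):
    m=camera_model(n);K=m['intrinsics'];k=m['k1']
    q=cv2.undistortPoints(np.array([[[u,v]]],float),K,np.array([k,0,0,0.]))[0,0]
    T=m['T']; return T[:3,3],T[:3,:3]@np.array([q[0],q[1],1.])
def atz(n,u,v,z):
    o,r=ray(n,u,v); return o+r*(z-o[2])/r[2]
def proj(n,P):
    m=camera_model(n);Ti=np.linalg.inv(m['T'])
    P=np.atleast_2d(P)
    return cv2.projectPoints(P,cv2.Rodrigues(Ti[:3,:3])[0],Ti[:3,3],m['intrinsics'],np.array([m['k1'],0,0,0.]))[0][:,0]
def cloud(n,d):
    m=camera_model(n);h,w=d.shape
    uv=np.stack(np.meshgrid(np.arange(w),np.arange(h)),-1).reshape(-1,1,2).astype(float)
    q=cv2.undistortPoints(uv,m['intrinsics'],np.array([m['k1'],0,0,0.]))[:,0]
    z=d.reshape(-1,1); P=np.hstack([q*z,z])@m['T'][:3,:3].T+m['T'][:3,3]
    return P.reshape(h,w,3)
E
python3 - <<'E'
from h import *
p=np.load('top_p.npy');d=np.load('top_d.npy')
crop(p,232,128,332,228,6,'tcase'); crop(p,335,110,435,250,5,'tmat')
p2=np.load('scene_p.npy'); crop(p2,295,140,435,260,5,'scase'); crop(p2,180,200,350,330,4,'smat')
P=cloud('top',d)
for n,(u,v) in dict(plate=(300,215),mat=(375,190),w=(354,160),lid=(300,180)).items(): print(n,P[v,u])
E
```

```text
plate [0.43661737 0.0098349  0.00660829]
mat [ 0.52844099 -0.25001096 -0.00072339]
w [ 0.62503235 -0.17279762  0.04166283]
lid [0.5470731  0.0104535  0.07329053]
```

View pics/tcase.png

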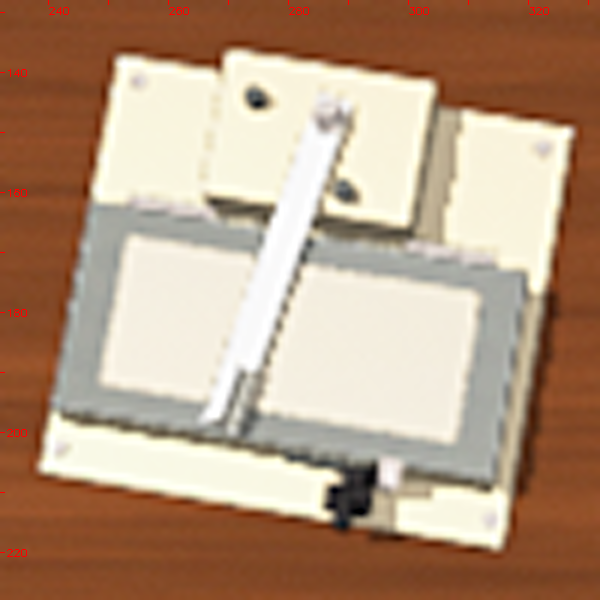

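View pics/tmat.png

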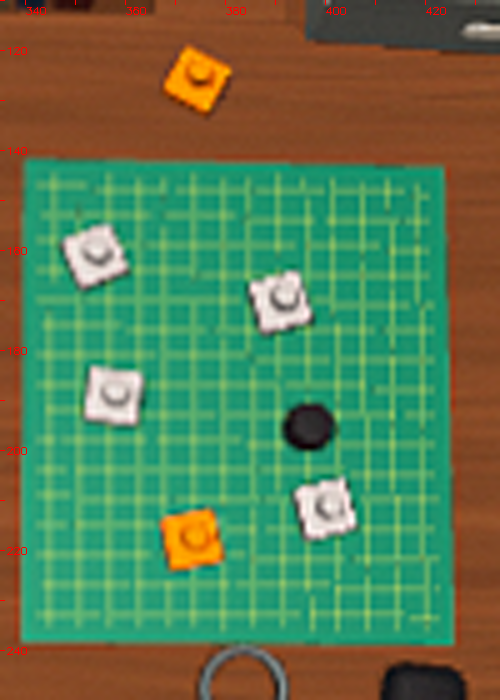

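View pics/scase.png

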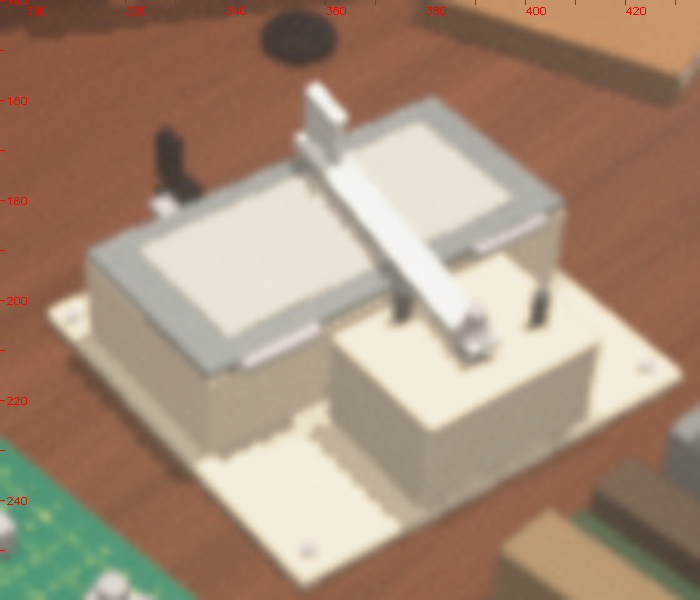

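View pics/smat.png

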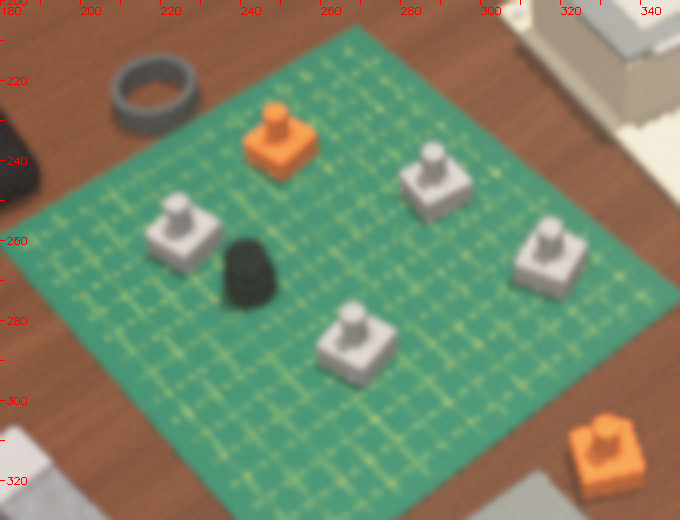

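```bash
cat >> h.py <<'E'
def c2w(c,P):
    P=np.atleast_2d(np.array(P,float)); x,y,a=c; ca,sa=np.cos(a),np.sin(a)
    return np.c_[x+ca*P[:,0]-sa*P[:,1], y+sa*P[:,0]+ca*P[:,1], P[:,2]]
E
python3 - <<'E'
from h import *
from scipy.optimize import least_squares
L=np.array([[.03,.125,.073],[-.09,.125,.073],[-.09,-.125,.073],[.03,-.125,.073]])
t=np.array([[247.8,162.2],[240.3,196.7],[314.5,209.2],[320,173]]); s=np.array([[407.4,181],[381.4,159.6],[312.6,190.6],[337.6,215]])
for sel in ('t','s','ts'):
    f=lambda c: np.concatenate([(proj('top',c2w(c,L))-t).ravel()*('t' in sel),(proj('scene',c2w(c,L))-s).ravel()*('s' in sel)])
    r=least_squares(f,[.55,.02,-.15]); print(sel,r.x.round(4),r.fun.round(1))
c=r.x
pts={'tab':[95-167.5,0,123],'pin':[95,0,103],'fin':[-122,-60,98]}
for k,v in pts.items(): 
    w=c2w(c,np.array(v)/1000); print(k,w.round(3),proj('top',w).round(1),proj('scene',w).round(1))
A=[[(354.4,159.6),(317.5,256)],[(392,169.2),(268,277.2)],[(358.2,188.4),(288.2,237.2)],[(400.4,211),(224.5,250)]]
for a,b in A: print(atz('top',*a,.046).round(4),atz('scene',*b,.046).round(4))
s=get_state(); print(R.from_rotvec(s['eef_rot']).as_matrix().round(3))
E
```

```text
t [ 0.5584  0.0705 -0.1473] [-0.8 -0.3  0.2  0.1  0.2 -0.4  0.4  0.7 -0.  -0.  -0.  -0.  -0.  -0.
 -0.  -0. ]
s [ 0.5644  0.0709 -0.1447] [-0.  -0.   0.  -0.   0.  -0.   0.  -0.   0.9 -0.7  0.1 -0.3 -0.4  0.1
 -0.5  0.5]
ts [ 0.5614  0.0713 -0.1457] [-1.  -1.2 -0.  -0.8  0.  -1.3  0.2 -0.3  0.2 -1.2 -0.5 -0.8 -1.  -0.5
 -1.2 -0.1]
tab [[0.49  0.082 0.123]] [[277.2 194.6]] [[351.7 163.3]]
pin [[0.655 0.058 0.103]] [[286.2 146.1]] [[389.9 201.8]]
fin [[0.432 0.03  0.098]] [[293.3 213.4]] [[324.3 168.9]]
[ 0.6255 -0.1738  0.046 ] [ 0.6262 -0.1721  0.046 ]
[ 0.5941 -0.303   0.046 ] [ 0.5949 -0.3024  0.046 ]
[ 0.5258 -0.1868  0.046 ] [ 0.5275 -0.1854  0.046 ]
[ 0.4505 -0.3302  0.046 ] [ 0.4515 -0.3318  0.046 ]
[[-0.001 -0.893  0.449]
 [-0.001  0.449  0.893]
 [-1.     0.    -0.002]]
```

Run:
```python
from h import *
c=np.array([.5614,.0713,-.1457])
def w2c(c,P):
    d=np.array(P[:2])-c[:2];a=c[2];return np.r_[np.cos(a)*d[0]+np.sin(a)*d[1],-np.sin(a)*d[0]+np.cos(a)*d[1],P[2]].round(4)
p=np.load('top_p.npy');crop(p,275,195,305,225,16,'fin');crop(p,262,180,292,210,16,'tab')
p=np.load('scene_p.npy');crop(p,315,155,345,185,16,'fins')
for n,u,v,z in [('top',272,195,.123),('scene',361,160,.123),('top',290,213,.098),('scene',328,166.5,.098),('top',287.5,146.3,.103),('scene',389.5,203,.103)]: print(n,w2c(c,atz(n,u,v,z)))
```

```text
top [-0.0765  0.0165  0.123 ]
scene [-0.0696  0.0306  0.123 ]
top [-0.1223 -0.0491  0.098 ]
scene [-0.1249 -0.0451  0.098 ]
top [ 0.095  -0.0043  0.103 ]
scene [ 0.0979 -0.004   0.103 ]
```

View pics/fin.png

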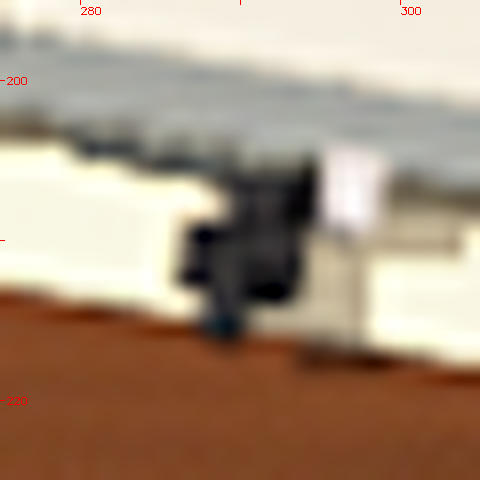

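View pics/tab.png

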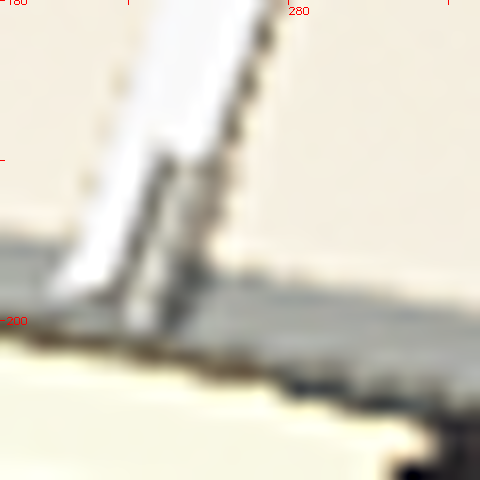

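View pics/fins.png

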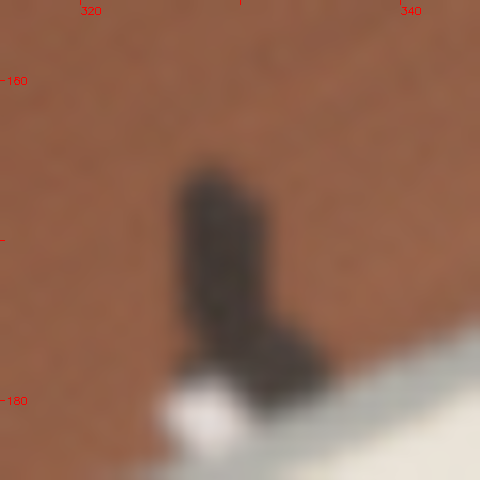

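```bash
cat >> h.py <<'E'
C=np.array([.5614,.0713,-.1457])
def w2c(P,c=None):
    c=C if c is None else c
    d=np.array(P[:2])-c[:2];a=c[2];return np.r_[np.cos(a)*d[0]+np.sin(a)*d[1],-np.sin(a)*d[0]+np.cos(a)*d[1],P[2]].round(4)
def st():
    s=get_state(); M=R.from_rotvec(s['eef_rot']).as_matrix()
    print('t%.2f'%s['clock'],'tcp',s['tool_pos'].round(4),'case',w2c(s['tool_pos']),'jawdeg(case) %.1f'%(np.degrees(np.arctan2(M[1,2],M[0,2])-C[2])),'F',s['ft_force'].round(1),'gap %.1f'%(s['finger_gap']*1e3),'j',s['joint_pos'].round(2))
    return s,M
def go(world,jaw=None,base=None):
    """print dp units & rotation units to reach world pos with tool straight down and jaw axis at case angle jaw deg"""
    s=get_state(); p=s['tool_pos']; M=R.from_rotvec(s['eef_rot']).as_matrix()
    if base is not None: p,M=base
    dp=M.T@(np.asarray(world).ravel()-p)/.025
    r=np.zeros(3)
    if jaw is not None:
        a=np.radians(jaw)+C[2]; T=np.array([[0,-np.sin(a),np.cos(a)],[0,np.cos(a),np.sin(a)],[-1,0,0]])
        # x=(0,0,-1), z=(cos,sin,0), y=z cross x
        z=T[:,2]; x=T[:,0]; T[:,1]=np.cross(z,x)
        r=R.from_matrix(M.T@T).as_rotvec()/np.radians(6)
    print('dp',dp.round(2).tolist(),'rot',r.round(2).tolist())
def goc(P,jaw=None): go(c2w(C,P)[0],jaw)
E
python3 - <<'E'
from h import *
st()
def tabp(q,off): return np.array([.095-.1675*np.cos(q)+off*np.sin(q), .1675*np.sin(q)+off*np.cos(q)])
goc([*tabp(.12,-.055),.2],90); goc([*tabp(.12,-.055),.1],90)
E
```

```text
t0.10 tcp [0.2692 0.5357 0.2177] case [-0.3565  0.417   0.2177] jawdeg(case) 71.7 F [ 0.3  0.5 -0.2] gap 93.2 j [ 1.02  0.13  1.49 -0.    1.52 -0.09]
dp [0.73, -16.26, -13.64] rot [-3.06, -0.02, -0.0]
dp [4.73, -16.26, -13.63] rot [-3.06, -0.02, -0.0]
```

>>> drive_tool:
  grip: [0,0,0,0,0,0,0,0,0,0,0,0]
  dp:
    - [0.2,-1.3,-1.1]
    - [0.7,-2.6,-2.2]
    - [0.7,-3.9,-3.3]
    - [0.7,-5.2,-4.4]
    - [0.7,-6.5,-5.5]
    - [0.7,-7.8,-6.6]
    - [0.7,-9.1,-7.7]
    - [0.7,-10.4,-8.8]
    - [0.7,-11.7,-9.9]
    - [0.7,-13,-11]
    - [0.7,-14.3,-12.1]
    - [0.7,-15.3,-12.9]
  rotation:
    - [0,0,0]
    - [-0.3,0,0]
    - [-0.6,0,0]
    - [-0.9,0,0]
    - [-1.2,0,0]
    - [-1.5,0,0]
    - [-1.8,0,0]
    - [-2.1,0,0]
    - [-2.4,0,0]
    - [-2.7,0,0]
    - [-3,0,0]
    - [-3.06,0,0]
  force: 30

```text
clock: 1.1
tool_pos: [0.4655, 0.0761, 0.201]
eef_rot: [-1.103, 1.274, 1.103]
ft_force: [1.0, -0.1, 0.2]
finger_gap: 0.0176
```

Run:
```python
from h import *
st()
def tabp(q,off): return np.array([.095-.1675*np.cos(q)+off*np.sin(q), .1675*np.sin(q)+off*np.cos(q)])
goc([*tabp(.12,-.055),.2],90); goc([*tabp(.12,-.055),.1],90)
```

```text
t1.10 tcp [0.4655 0.0761 0.201 ] case [-0.0956 -0.0091  0.201 ] jawdeg(case) 90.1 F [ 1.  -0.1  0.2] gap 17.6 j [ 0.05 -0.22  1.86  0.    1.5  -1.37]
dp [0.04, -0.71, -1.02] rot [0.02, 0.0, -0.0]
dp [4.04, -0.71, -1.02] rot [0.02, 0.0, -0.0]
```

>>> drive_tool:
  grip: [0,0,0,0,0,0,0,0]
  dp:
    - [0,-0.4,-0.5]
    - [0,-0.71,-1.02]
    - [1,-0.71,-1.02]
    - [2,-0.71,-1.02]
    - [3,-0.71,-1.02]
    - [4,-0.71,-1.02]
    - [4,-0.71,-1.02]
    - [4,-0.71,-1.02]
  rotation:
    - [0,0,0]
    - [0,0,0]
    - [0,0,0]
    - [0,0,0]
    - [0,0,0]
    - [0,0,0]
    - [0,0,0]
    - [0,0,0]

```text
clock: 1.77
tool_pos: [0.4777, 0.0504, 0.0998]
eef_rot: [-1.1, 1.278, 1.104]
ft_force: [0.7, 0.0, 0.4]
finger_gap: 0.0002
```

Run:
```python
from h import *
st()
p,d=cap('scene','s1');crop(p,295,100,435,260,4,'s1c')
p,d=cap('top','t1');crop(p,232,128,332,228,6,'t1c')
```

```text
t1.77 tcp [0.4777 0.0504 0.0998] case [-0.0798 -0.0328  0.0998] jawdeg(case) 90.0 F [0.7 0.  0.4] gap 0.2 j [-0.   -0.1   1.94  0.    1.3  -1.43]
```

View pics/s1c.png

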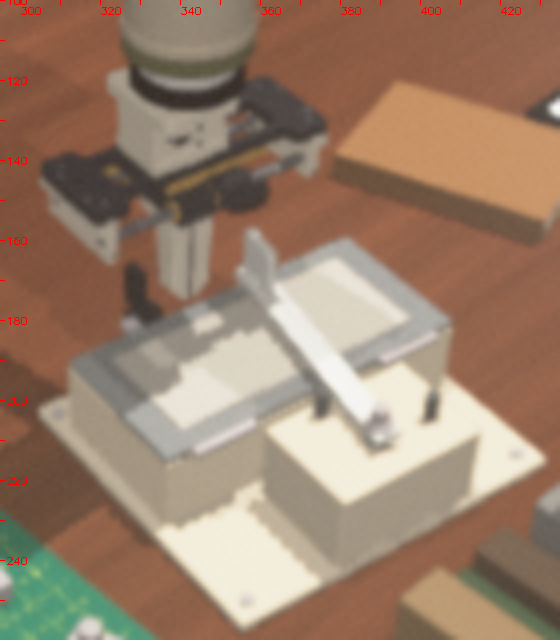

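View pics/t1c.png

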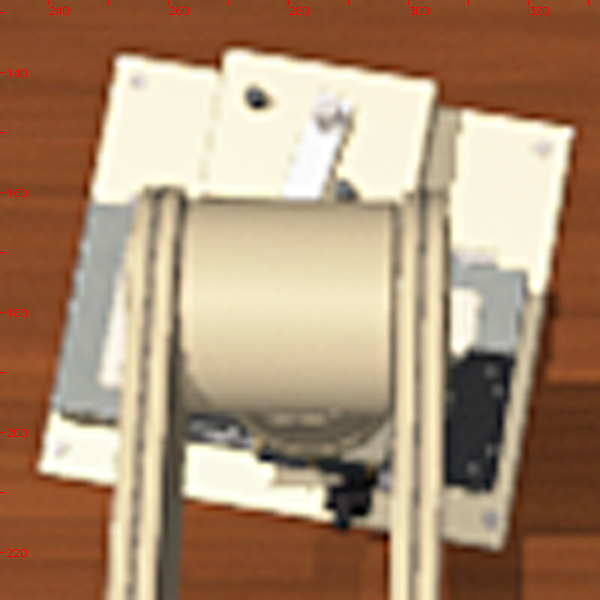

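```bash
cat >> h.py <<'E'
def tabp(q,off,r=.1675): return np.array([.095-r*np.cos(q)+off*np.sin(q), r*np.sin(q)+off*np.cos(q)])
E
python3 - <<'E'
from h import *
for q in np.linspace(.1,1.12,12): goc([*tabp(q,-.0215),.1],90-np.degrees(q))
E
```

```text
dp [0.11, -0.14, 1.11] rot [0.96, 0.0, 0.01]
dp [0.11, -0.16, 1.74] rot [1.84, 0.0, 0.01]
dp [0.11, -0.23, 2.36] rot [2.73, 0.0, 0.01]
dp [0.11, -0.35, 2.97] rot [3.62, 0.0, 0.01]
dp [0.11, -0.54, 3.57] rot [4.5, 0.01, 0.01]
dp [0.11, -0.77, 4.15] rot [5.39, 0.01, 0.01]
dp [0.11, -1.06, 4.7] rot [6.27, 0.01, 0.01]
dp [0.11, -1.41, 5.23] rot [7.16, 0.01, 0.01]
dp [0.11, -1.79, 5.72] rot [8.04, 0.01, 0.01]
dp [0.11, -2.23, 6.17] rot [8.93, 0.01, 0.01]
dp [0.11, -2.7, 6.59] rot [9.81, 0.01, 0.01]
dp [0.11, -3.21, 6.95] rot [10.7, 0.01, 0.01]
```

>>> drive_tool:
  grip: [0,0,0,0,0,0,0,0,0,0,0,0]
  dp:
    - [0,-0.1,0.5]
    - [0,-0.14,0.8]
    - [0,-0.14,1.1]
    - [0,-0.15,1.42]
    - [0,-0.16,1.74]
    - [0,-0.2,2.05]
    - [0,-0.23,2.36]
    - [0,-0.29,2.66]
    - [0,-0.35,2.97]
    - [0,-0.45,3.27]
    - [0,-0.54,3.57]
    - [0,-0.54,3.57]
  rotation:
    - [0.3,0,0]
    - [0.6,0,0]
    - [0.96,0,0]
    - [1.4,0,0]
    - [1.84,0,0]
    - [2.3,0,0]
    - [2.73,0,0]
    - [3.2,0,0]
    - [3.62,0,0]
    - [4.1,0,0]
    - [4.5,0,0]
    - [4.5,0,0]

```text
clock: 2.87
tool_pos: [0.5076, 0.1381, 0.1037]
eef_rot: [-0.744, 1.436, 0.742]
ft_force: [1.0, 0.2, -0.3]
finger_gap: 0.0006
```

Run:
```python
from h import *
st()
for q in np.linspace(.48,1.2,12): goc([*tabp(q,-.0215),.1],90-np.degrees(q))
p,d=cap('scene','s2');crop(p,295,100,435,260,4,'s2c')
```

```text
t2.87 tcp [0.5076 0.1381 0.1037] case [-0.063   0.0582  0.1037] jawdeg(case) 63.0 F [ 1.   0.2 -0.3] gap 0.6 j [ 0.17  0.01  1.83  0.    1.3  -0.79]
dp [0.15, 0.02, -0.01] rot [0.08, 0.03, 0.03]
dp [0.15, 0.06, 0.43] rot [0.7, 0.03, 0.02]
dp [0.15, 0.07, 0.87] rot [1.33, 0.03, 0.02]
dp [0.15, 0.05, 1.32] rot [1.95, 0.03, 0.02]
dp [0.15, 0.0, 1.75] rot [2.58, 0.03, 0.02]
dp [0.16, -0.08, 2.19] rot [3.2, 0.03, 0.02]
dp [0.16, -0.18, 2.62] rot [3.83, 0.03, 0.02]
dp [0.16, -0.31, 3.04] rot [4.45, 0.04, 0.02]
dp [0.16, -0.48, 3.45] rot [5.08, 0.04, 0.02]
dp [0.16, -0.66, 3.85] rot [5.7, 0.04, 0.02]
dp [0.16, -0.87, 4.24] rot [6.33, 0.04, 0.01]
dp [0.17, -1.11, 4.61] rot [6.95, 0.04, 0.01]
```

View pics/s2c.png

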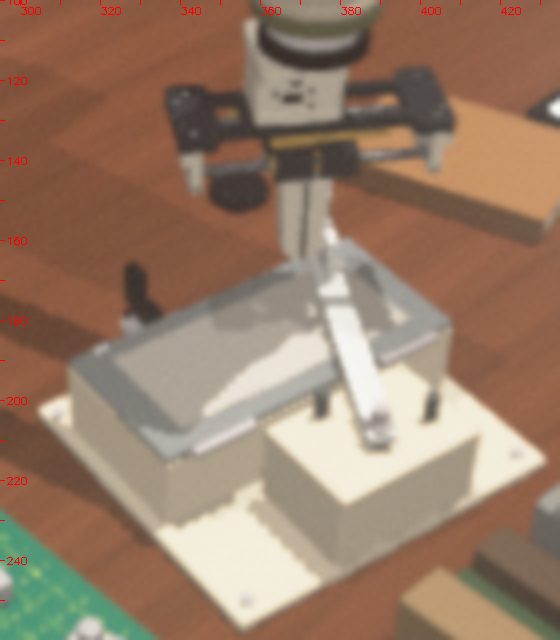

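The bar is moving with the fingers: its tab is at about (377,160) and the fingertip at (370,162). I'll carry on with the sweep.

>>> drive_tool:
  grip: [0,0,0,0,0,0,0,0,0,0,0,0]
  dp:
    - [0.1,0.06,0.43]
    - [0.15,0.07,0.87]
    - [0.15,0.05,1.32]
    - [0.15,0,1.75]
    - [0.15,-0.08,2.19]
    - [0.15,-0.18,2.62]
    - [0.15,-0.31,3.04]
    - [0.15,-0.48,3.45]
    - [0.15,-0.66,3.85]
    - [0.15,-0.87,4.24]
    - [0.15,-1.11,4.61]
    - [0.15,-1.11,4.61]
  rotation:
    - [0.7,0,0]
    - [1.33,0,0]
    - [1.95,0,0]
    - [2.58,0,0]
    - [3.2,0,0]
    - [3.83,0,0]
    - [4.45,0,0]
    - [5.08,0,0]
    - [5.7,0,0]
    - [6.33,0,0]
    - [6.95,0,0]
    - [6.95,0,0]

```text
clock: 3.92
tool_pos: [0.5967, 0.215, 0.0988]
eef_rot: [-0.176, 1.561, 0.177]
ft_force: [0.0, 0.6, -0.3]
finger_gap: 0.0009
```

Run:
```python
from h import *
st()
for q in (1.24,1.27,1.3,1.33): goc([*tabp(q,-.0215),.1],90-np.degrees(q))
p,d=cap('scene','s3');crop(p,295,100,435,260,4,'s3c')
```

```text
t3.92 tcp [0.5967 0.215  0.0988] case [0.0141 0.1473 0.0988] jawdeg(case) 21.2 F [ 0.   0.6 -0.3] gap 0.9 j [ 0.27  0.3   1.52 -0.    1.32  0.04]
dp [-0.05, 0.07, 0.29] rot [0.38, 0.02, -0.0]
dp [-0.05, 0.08, 0.49] rot [0.67, 0.02, -0.0]
dp [-0.05, 0.09, 0.69] rot [0.95, 0.02, -0.0]
dp [-0.05, 0.09, 0.9] rot [1.24, 0.02, -0.0]
```

View pics/s3c.png

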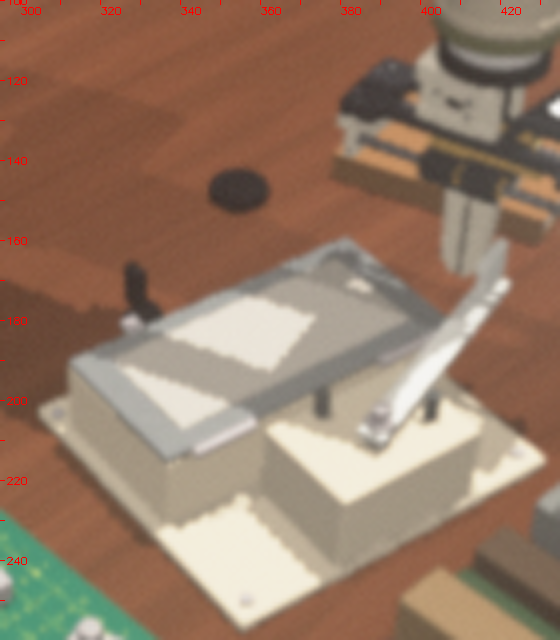

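>>> drive_tool:
  grip: [0,0,0,0,0,0]
  dp:
    - [0,0.05,0.1]
    - [0,0.06,0.2]
    - [0,0.07,0.3]
    - [0,0.08,0.4]
    - [0,0.08,0.5]
    - [0,0.08,0.5]
  rotation:
    - [0.1,0,0]
    - [0.3,0,0]
    - [0.4,0,0]
    - [0.5,0,0]
    - [0.67,0,0]
    - [0.67,0,0]

```text
clock: 4.47
tool_pos: [0.607, 0.2195, 0.0975]
eef_rot: [-0.122, 1.567, 0.122]
ft_force: [1.2, -0.7, -0.1]
finger_gap: 0.0002
```

>>> drive_tool:
  grip: [0,0,0,0,0,0]
  dp:
    - [0,0,0.1]
    - [0,0,0.2]
    - [0,0,0.25]
    - [0,0,0.3]
    - [0,0,0.3]
    - [0,0,0.3]
  rotation:
    - [0.1,0,0]
    - [0.2,0,0]
    - [0.2,0,0]
    - [0.2,0,0]
    - [0.2,0,0]
    - [0.2,0,0]

```text
clock: 4.97
tool_pos: [0.6141, 0.2206, 0.0974]
eef_rot: [-0.106, 1.568, 0.106]
ft_force: [1.0, 0.0, -1.0]
finger_gap: 0.0003
```

Run:
```python
from h import *
st()
p,d=cap('scene','s4');crop(p,375,140,435,220,8,'s4c')
```

```text
t4.97 tcp [0.6141 0.2206 0.0974] case [0.0305 0.1554 0.0974] jawdeg(case) 16.1 F [ 1.  0. -1.] gap 0.3 j [ 0.27  0.35  1.46 -0.    1.33  0.13]
```

View pics/s4c.png

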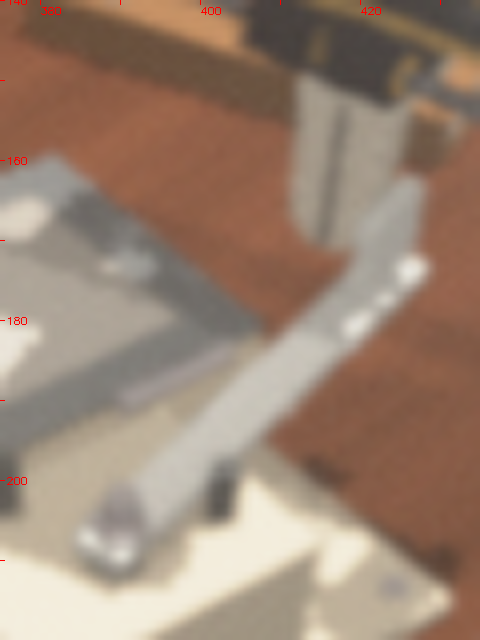

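>>> drive_tool:
  grip: [0,0,0,0,0,0]
  dp:
    - [0,0,0.05]
    - [0,0,0.1]
    - [0,0,0.15]
    - [0,0,0.2]
    - [0,0,0.2]
    - [0,0,0.2]
  rotation:
    - [0,0,0]
    - [0,0,0]
    - [0,0,0]
    - [0,0,0]
    - [0,0,0]
    - [0,0,0]

```text
clock: 5.52
tool_pos: [0.6171, 0.2212, 0.0972]
eef_rot: [-0.107, 1.572, 0.106]
ft_force: [-11.2, -1.7, 5.4]
finger_gap: 0.0003
```

>>> drive_tool:
  grip: [0,0,0,0,0,0]
  dp:
    - [0,0,-0.5]
    - [0,0,-1]
    - [-1,0,-1]
    - [-2,0,-1]
    - [-3,0,-1]
    - [-3,0,-1]
  rotation:
    - [0,0,0]
    - [0,0,0]
    - [0,0,0]
    - [0,0,0]
    - [0,0,0]
    - [0,0,0]

```text
clock: 6.02
tool_pos: [0.5974, 0.2189, 0.1793]
eef_rot: [-0.105, 1.559, 0.108]
ft_force: [1.1, -0.0, 0.4]
finger_gap: 0.0005
```

Run:
```python
from h import *
st()
goc([-.124,-.095,.17],90)
p,d=cap('scene');crop(p,295,140,435,260,5,'s5c')
```

```text
t6.02 tcp [0.5974 0.2189 0.1793] case [0.0142 0.1513 0.1793] jawdeg(case) 16.1 F [ 1.1 -0.   0.4] gap 0.5 j [0.27 0.24 1.44 0.   1.45 0.14]
dp [0.29, -7.93, -8.05] rot [-12.32, 0.09, 0.05]
```

View pics/s5c.png

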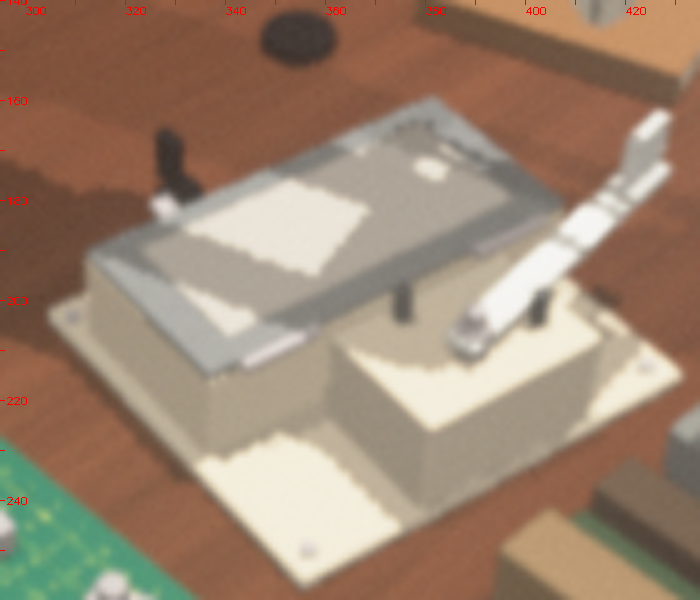

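The bar is resting against the park peg at (401,200), with its tab at about (425,170). Next is the latch.

>>> drive_tool:
  grip: [0,0,0,0,0,0,0,0,0,0,0,0]
  dp:
    - [0,-0.6,-0.6]
    - [0.1,-1.3,-1.3]
    - [0.2,-2,-2]
    - [0.3,-2.7,-2.7]
    - [0.3,-3.4,-3.4]
    - [0.3,-4.1,-4.1]
    - [0.3,-4.8,-4.8]
    - [0.3,-5.5,-5.5]
    - [0.3,-6.2,-6.2]
    - [0.3,-6.9,-6.9]
    - [0.3,-7.5,-7.6]
    - [0.3,-7.9,-8.05]
  rotation:
    - [-1,0,0]
    - [-2,0,0]
    - [-3,0,0]
    - [-4.1,0,0]
    - [-5.2,0,0]
    - [-6.3,0,0]
    - [-7.4,0,0]
    - [-8.5,0,0]
    - [-9.6,0,0]
    - [-10.7,0,0]
    - [-11.8,0,0]
    - [-12.3,0,0]

```text
clock: 7.07
tool_pos: [0.4198, -0.0061, 0.1638]
eef_rot: [-1.104, 1.274, 1.105]
ft_force: [0.3, -0.8, 0.1]
finger_gap: 0.0007
```

Run:
```python
from h import *
st()
goc([-.124,-.1,.17],90)
goc([-.124,-.1,.080],90)
```

```text
t7.07 tcp [ 0.4198 -0.0061  0.1638] case [-0.1289 -0.0971  0.1638] jawdeg(case) 90.2 F [ 0.3 -0.8  0.1] gap 0.7 j [-0.14 -0.35  2.03 -0.    1.46 -1.57]
dp [-0.25, -0.2, -0.12] rot [0.04, -0.0, -0.02]
dp [3.35, -0.2, -0.11] rot [0.04, -0.0, -0.02]
```

>>> drive_tool:
  grip: [0,0,0,0,0,0]
  dp:
    - [0,-0.2,-0.1]
    - [1,-0.2,-0.1]
    - [2,-0.2,-0.1]
    - [3,-0.2,-0.1]
    - [3.35,-0.2,-0.1]
    - [3.35,-0.2,-0.1]
  rotation:
    - [0,0,0]
    - [0,0,0]
    - [0,0,0]
    - [0,0,0]
    - [0,0,0]
    - [0,0,0]

```text
clock: 7.57
tool_pos: [0.4239, -0.0075, 0.0781]
eef_rot: [-1.096, 1.28, 1.104]
ft_force: [-0.8, -0.4, -0.2]
finger_gap: 0.0005
```

Run:
```python
from h import *
st()
p,d=cap('scene');crop(p,285,110,385,210,6,'s6c')
p,d=cap('top');crop(p,265,170,335,230,8,'t6c')
```

```text
t7.57 tcp [ 0.4239 -0.0075  0.0781] case [-0.1246 -0.0979  0.0781] jawdeg(case) 89.9 F [-0.8 -0.4 -0.2] gap 0.5 j [-0.14 -0.24  2.11  0.    1.28 -1.56]
```

View pics/s6c.png

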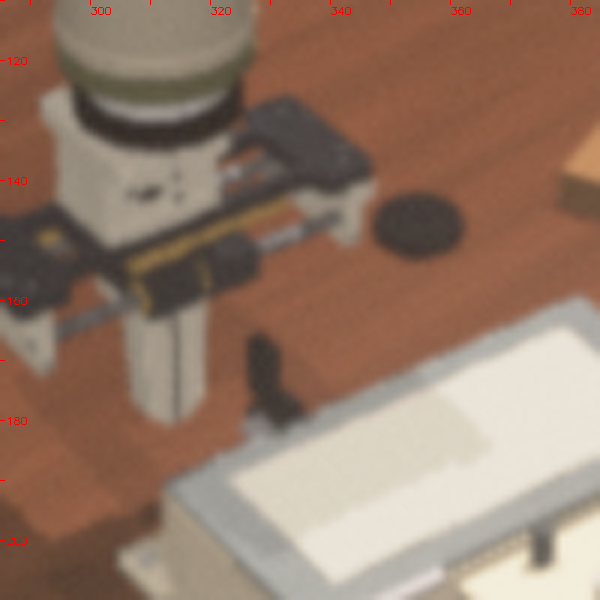

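View pics/t6c.png

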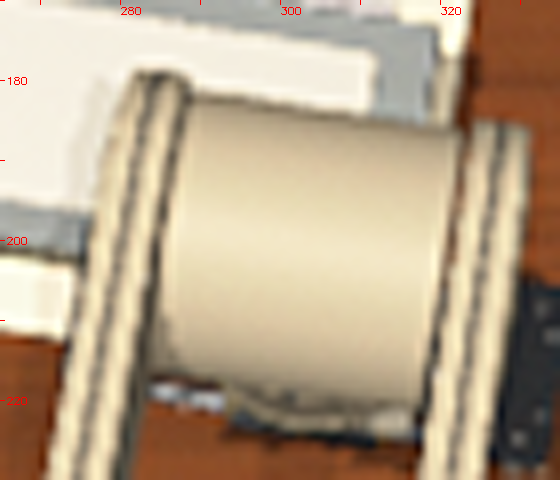

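>>> drive_tool:
  grip: [0,0,0,0,0,0]
  dp:
    - [0,0,0.3]
    - [0,0,0.6]
    - [0,0,0.9]
    - [0,0,1.15]
    - [0,0,1.3]
    - [0,0,1.3]
  rotation:
    - [0,0,0]
    - [0,0,0]
    - [0,0,0]
    - [0,0,0]
    - [0,0,0]
    - [0,0,0]

```text
clock: 8.17
tool_pos: [0.4312, 0.0249, 0.0815]
eef_rot: [-1.101, 1.274, 1.1]
ft_force: [-0.1, -1.4, 0.9]
finger_gap: 0.0006
```

>>> drive_tool:
  grip: [0,0,0,0,0]
  dp:
    - [0,0,0.1]
    - [0,0,0.2]
    - [0,0,0.3]
    - [0,0,0.3]
    - [0,0,0.3]
  rotation:
    - [0,0,0]
    - [0,0,0]
    - [0,0,0]
    - [0,0,0]
    - [0,0,0]

```text
clock: 8.58
tool_pos: [0.4318, 0.0316, 0.081]
eef_rot: [-1.1, 1.275, 1.1]
ft_force: [-0.2, -0.6, 0.8]
finger_gap: 0.0004
```

Run:
```python
from h import *
st()
p,d=cap('scene');crop(p,285,90,435,230,5,'s7c')
```

```text
t8.58 tcp [0.4318 0.0316 0.081 ] case [-0.1225 -0.0581  0.081 ] jawdeg(case) 89.9 F [-0.2 -0.6  0.8] gap 0.4 j [-0.05 -0.22  2.09  0.    1.28 -1.47]
```

View pics/s7c.png

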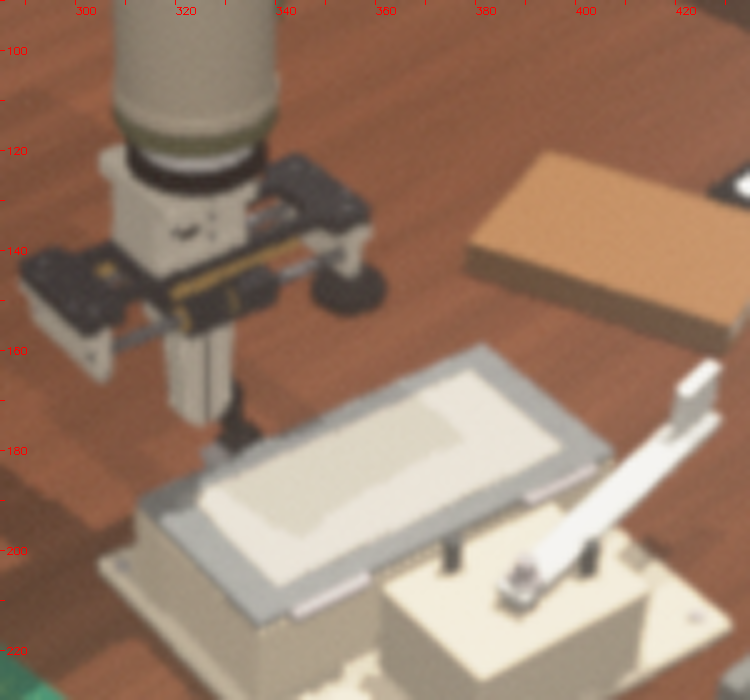

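>>> drive_tool:
  grip: [0,0,0,0,0,0]
  dp:
    - [0,0,0.1]
    - [0,0,0.2]
    - [0,0,0.3]
    - [0,0,0.4]
    - [0,0,0.4]
    - [0,0,0.4]
  rotation:
    - [0,0,0]
    - [0,0,0]
    - [0,0,0]
    - [0,0,0]
    - [0,0,0]
    - [0,0,0]

```text
clock: 9.13
tool_pos: [0.433, 0.0396, 0.081]
eef_rot: [-1.102, 1.279, 1.099]
ft_force: [-1.8, -13.3, -0.2]
finger_gap: 0.0005
```

Run:
```python
from h import *
st()
p,d=cap('scene');crop(p,285,90,435,230,5,'s8c')
```

```text
t9.13 tcp [0.433  0.0396 0.081 ] case [-0.1224 -0.05    0.081 ] jawdeg(case) 89.9 F [ -1.8 -13.3  -0.2] gap 0.5 j [-0.02 -0.22  2.08 -0.    1.28 -1.45]
```

View pics/s8c.png

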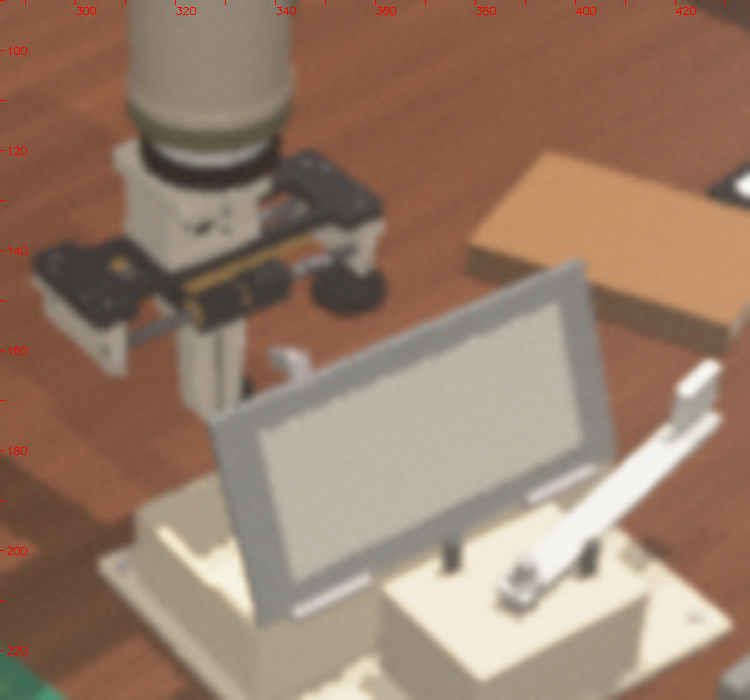

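>>> drive_tool:
  grip: [0,0,0,0,0,0,0,0,40,40,40,40]
  dp:
    - [0,0,-0.5]
    - [0,0,-1]
    - [0,0,-1.5]
    - [-1,0,-1.5]
    - [-2,0,-1.5]
    - [-3,0,-1.8]
    - [-4,0,-2.8]
    - [-4,0,-4]
    - [-4,0,-5.2]
    - [-4,0,-6.4]
    - [-4,0,-7.6]
    - [-4,0,-8]
  rotation:
    - [0,0,0]
    - [0,0,0]
    - [0,0,0]
    - [0,0,0]
    - [0,0,0]
    - [0,0,0]
    - [0,0,0]
    - [0,0,0]
    - [0,0,0]
    - [0,0,0]
    - [0,0,0]
    - [0,0,0]

```text
clock: 10.18
tool_pos: [0.4036, -0.159, 0.1813]
eef_rot: [-1.099, 1.276, 1.098]
ft_force: [0.2, -0.2, 0.4]
finger_gap: 0.0223
```

Run:
```python
from h import *
st()
p,d=cap('scene','s9'); 
p2,d=cap('top');crop(p2,232,110,432,250,4,'t9c')
go([.5266,-.1861,.09],90)
go([.5266,-.1861,.026],90)
```

```text
t10.18 tcp [ 0.4036 -0.159   0.1813] case [-0.1227 -0.2508  0.1813] jawdeg(case) 89.8 F [ 0.2 -0.2  0.4] gap 22.3 j [-0.49 -0.32  1.98 -0.    1.48 -1.91]
dp [3.64, -5.03, -0.4] rot [-0.04, 0.0, -0.0]
dp [6.2, -5.03, -0.4] rot [-0.04, 0.0, -0.0]
```

View pics/s9.png

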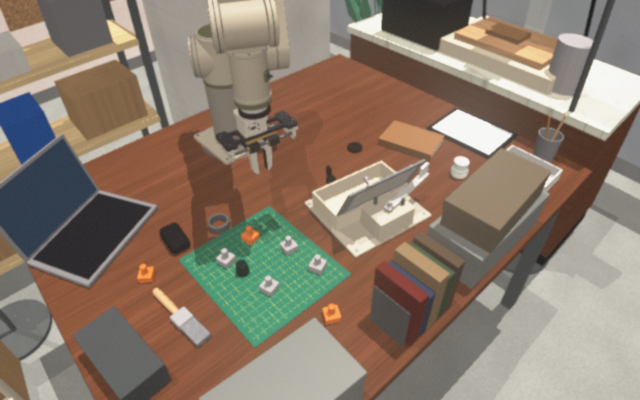

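View pics/t9c.png

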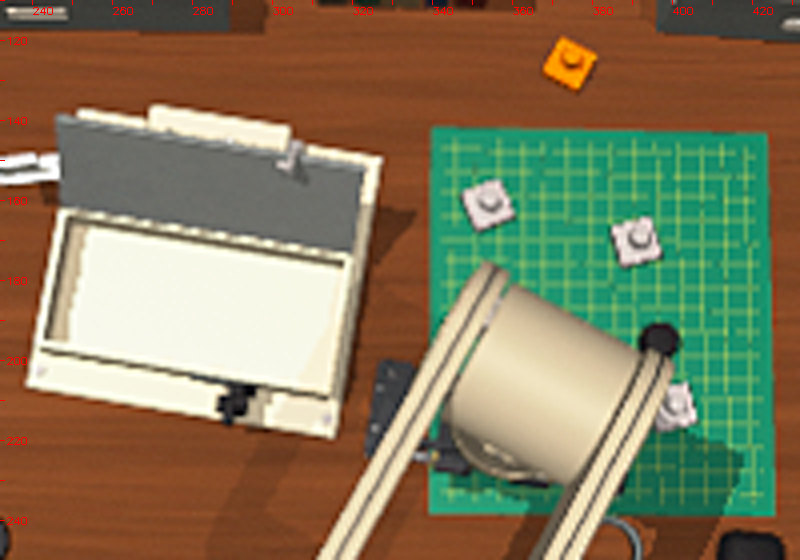

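>>> drive_tool:
  grip: [40,40,40,40,40,40,40,40,40,40,40]
  dp:
    - [0.5,-1.2,-0.1]
    - [1.2,-2.4,-0.3]
    - [2,-3.6,-0.4]
    - [3,-4.6,-0.4]
    - [3.6,-5.03,-0.4]
    - [3.6,-5.03,-0.4]
    - [4.2,-5.03,-0.4]
    - [5,-5.03,-0.4]
    - [5.7,-5.03,-0.4]
    - [6.15,-5.03,-0.4]
    - [6.15,-5.03,-0.4]
  rotation:
    - [0,0,0]
    - [0,0,0]
    - [0,0,0]
    - [0,0,0]
    - [0,0,0]
    - [0,0,0]
    - [0,0,0]
    - [0,0,0]
    - [0,0,0]
    - [0,0,0]
    - [0,0,0]

```text
clock: 11.2
tool_pos: [0.525, -0.1829, 0.0253]
eef_rot: [-1.097, 1.277, 1.104]
ft_force: [-0.6, -0.7, -0.3]
finger_gap: 0.0399
```

Run:
```python
from h import *
st()
p,d=cap('scene');crop(p,210,180,340,290,5,'s10c')
```

```text
t11.20 tcp [ 0.525  -0.1829  0.0253] case [ 0.0009 -0.2568  0.0253] jawdeg(case) 89.9 F [-0.6 -0.7 -0.3] gap 39.9 j [-0.43  0.2   1.78  0.    1.16 -1.85]
```

View pics/s10c.png

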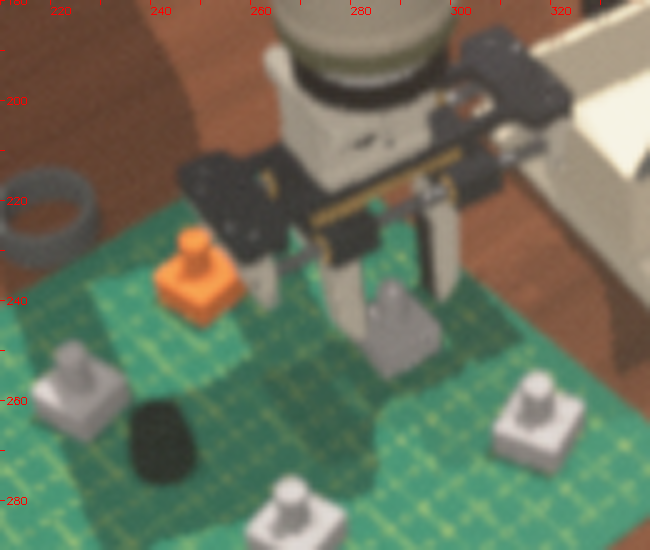

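>>> drive_tool:
  grip: [10,10,10,10,10,10]
  dp:
    - [0,0,0]
    - [0,0,0]
    - [0,0,0]
    - [0,0,0]
    - [0,0,0]
    - [0,0,0]
  rotation:
    - [0,0,0]
    - [0,0,0]
    - [0,0,0]
    - [0,0,0]
    - [0,0,0]
    - [0,0,0]
  force: 50

```text
clock: 11.75
tool_pos: [0.5276, -0.1852, 0.0284]
eef_rot: [-1.101, 1.275, 1.098]
ft_force: [0.0, -0.2, 5.8]
finger_gap: 0.015
```

>>> drive_tool:
  grip: [10,10,10,10,10,10]
  dp:
    - [-0.6,0,0]
    - [-1.2,0,0]
    - [-2,0,0]
    - [-3,0,0]
    - [-3.6,0,0]
    - [-3.6,0,0]
  rotation:
    - [0,0,0]
    - [0,0,0]
    - [0,0,0]
    - [0,0,0]
    - [0,0,0]
    - [0,0,0]

```text
clock: 12.25
tool_pos: [0.529, -0.1858, 0.1213]
eef_rot: [-1.104, 1.273, 1.095]
ft_force: [0.5, -0.9, -0.2]
finger_gap: 0.0148
```

Run:
```python
from h import *
st()
p,d=cap('scene');crop(p,210,160,370,290,5,'s11c')
goc([-.030,-.078,.115],90)
goc([-.030,-.078,.041],90)
```

```text
t12.25 tcp [ 0.529  -0.1858  0.1213] case [ 0.0053 -0.2591  0.1213] jawdeg(case) 89.9 F [ 0.5 -0.9 -0.2] gap 14.8 j [-0.43  0.09  1.72  0.    1.33 -1.85]
dp [0.15, 1.39, 7.23] rot [-0.02, -0.01, 0.03]
dp [3.11, 1.4, 7.23] rot [-0.02, -0.01, 0.03]
```

View pics/s11c.png

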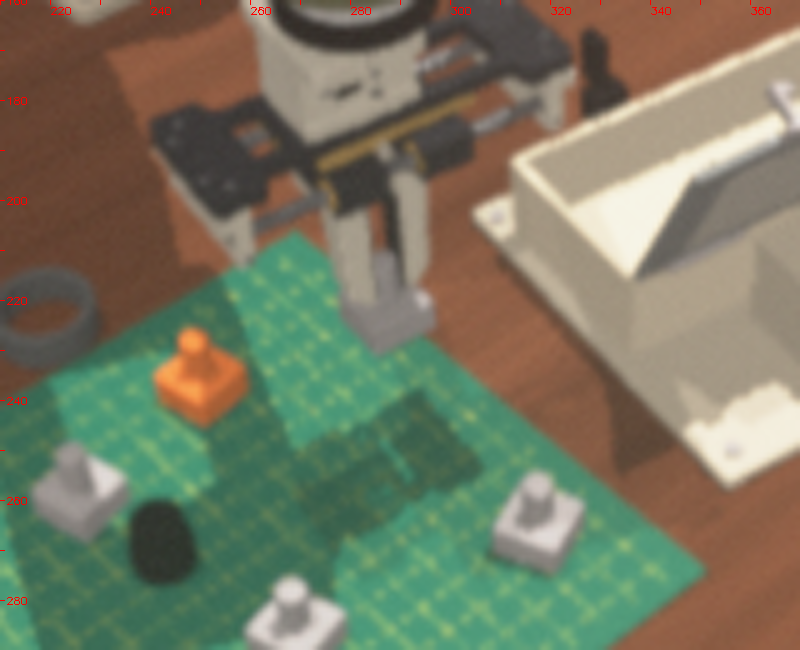

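>>> drive_tool:
  grip: [10,10,10,10,10,10,10,10]
  dp:
    - [0,0.2,1]
    - [0,0.4,2.2]
    - [0,0.6,3.4]
    - [0,0.8,4.6]
    - [0,1.1,5.8]
    - [0,1.4,6.8]
    - [0,1.4,7.2]
    - [0,1.4,7.2]
  rotation:
    - [0,0,0]
    - [0,0,0]
    - [0,0,0]
    - [0,0,0]
    - [0,0,0]
    - [0,0,0]
    - [0,0,0]
    - [0,0,0]

```text
clock: 12.97
tool_pos: [0.5176, 0.0005, 0.1155]
eef_rot: [-1.1, 1.276, 1.104]
ft_force: [0.5, 0.2, -1.4]
finger_gap: 0.0149
```

Run:
```python
from h import *
st()
goc([-.030,-.078,.043],90)
p,d=cap('scene');crop(p,270,110,400,240,5,'s12c')
```

```text
t12.97 tcp [5.176e-01 5.000e-04 1.155e-01] case [-0.0331 -0.0764  0.1155] jawdeg(case) 90.1 F [ 0.5  0.2 -1.4] gap 14.9 j [-0.1  -0.02  1.83  0.    1.33 -1.52]
dp [2.9, -0.13, -0.07] rot [0.01, 0.0, -0.03]
```

View pics/s12c.png

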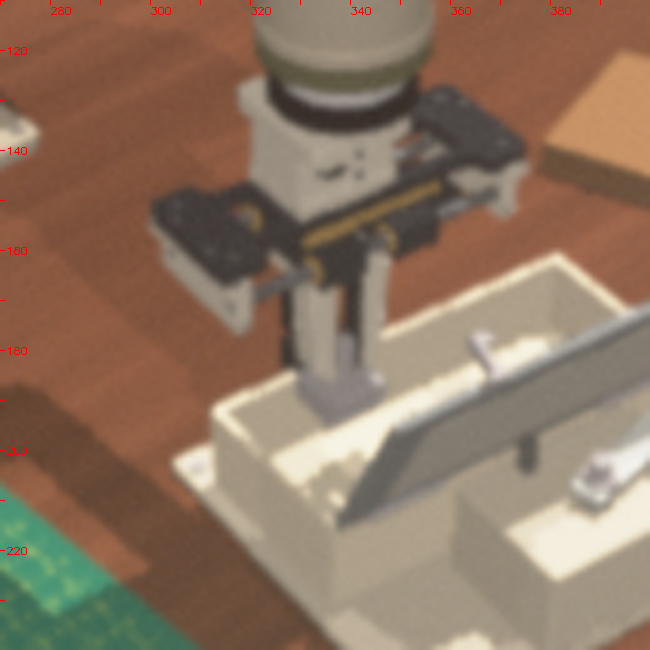

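>>> drive_tool:
  grip: [10,10,10,10,10,10]
  dp:
    - [0.6,-0.13,0]
    - [1.2,-0.13,0]
    - [1.9,-0.13,0]
    - [2.5,-0.13,0]
    - [2.85,-0.13,0]
    - [2.85,-0.13,0]
  rotation:
    - [0,0,0]
    - [0,0,0]
    - [0,0,0]
    - [0,0,0]
    - [0,0,0]
    - [0,0,0]

```text
clock: 13.52
tool_pos: [0.5198, -0.0032, 0.0432]
eef_rot: [-1.097, 1.28, 1.102]
ft_force: [-0.6, 0.4, -2.0]
finger_gap: 0.0143
```

>>> drive_tool:
  grip: [10,10,10]
  dp:
    - [0.1,0,0]
    - [0.1,0,0]
    - [0.1,0,0]
  rotation:
    - [0,0,0]
    - [0,0,0]
    - [0,0,0]

```text
clock: 13.77
tool_pos: [0.5228, -0.0025, 0.0446]
eef_rot: [-1.101, 1.274, 1.098]
ft_force: [0.2, -0.1, -1.8]
finger_gap: 0.0149
```

>>> drive_tool:
  grip: [10,10,10]
  dp:
    - [0.1,0,0]
    - [0.15,0,0]
    - [0.15,0,0]
  rotation:
    - [0,0,0]
    - [0,0,0]
    - [0,0,0]

```text
clock: 14.02
tool_pos: [0.523, -0.0023, 0.0414]
eef_rot: [-1.101, 1.274, 1.098]
ft_force: [-2.4, 0.2, 5.9]
finger_gap: 0.0148
```

Contact with the floor. Release, then lift.

>>> drive_tool:
  grip: [32,32,32,32,32,32,32,32,32]
  dp:
    - [0,0,0]
    - [0,0,0]
    - [0,0,0]
    - [0,0,0]
    - [-0.5,0,0]
    - [-1.2,0,0]
    - [-2.2,0,0]
    - [-3.2,0,0]
    - [-3.2,0,0]
  rotation:
    - [0,0,0]
    - [0,0,0]
    - [0,0,0]
    - [0,0,0]
    - [0,0,0]
    - [0,0,0]
    - [0,0,0]
    - [0,0,0]
    - [0,0,0]

```text
clock: 14.77
tool_pos: [0.5255, -0.0024, 0.1266]
eef_rot: [-1.104, 1.269, 1.094]
ft_force: [0.6, -0.4, 1.1]
finger_gap: 0.0318
```

Run:
```python
from h import *
st()
p,d=cap('scene');crop(p,200,110,400,310,4,'s13c')
go([.6258,-.173,.12],90)
go([.6258,-.173,.028],90)
```

```text
t14.77 tcp [ 0.5255 -0.0024  0.1266] case [-0.0248 -0.0782  0.1266] jawdeg(case) 89.9 F [ 0.6 -0.4  1.1] gap 31.8 j [-0.1  -0.02  1.81 -0.    1.34 -1.53]
dp [0.2, -5.0, -6.16] rot [-0.02, 0.0, 0.07]
dp [3.88, -4.98, -6.16] rot [-0.02, 0.0, 0.07]
```

View pics/s13c.png

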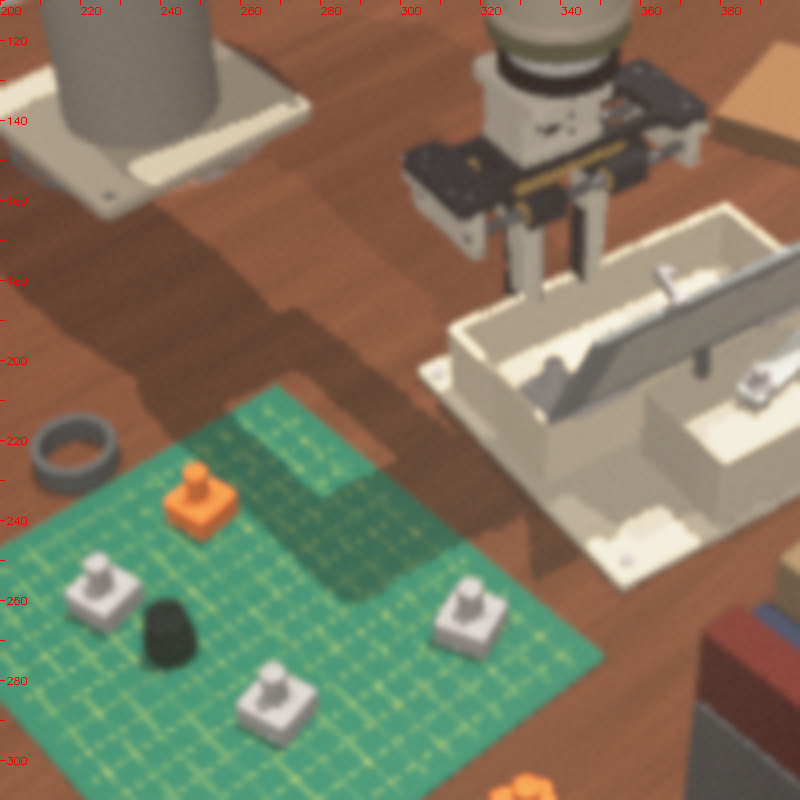

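>>> drive_tool:
  grip: [35,35,35,35,35,35,35,35,35,35,35,35]
  dp:
    - [0,0,-1.2]
    - [0,0,-2.4]
    - [0,0,-3.6]
    - [0,0,-4.8]
    - [0,-0.6,-6.1]
    - [0,-1.6,-6.16]
    - [0,-2.8,-6.16]
    - [0,-4,-6.16]
    - [0,-4.9,-6.16]
    - [0,-5,-6.16]
    - [0,-5,-6.16]
    - [0,-5,-6.16]
  rotation:
    - [0,0,0]
    - [0,0,0]
    - [0,0,0]
    - [0,0,0]
    - [0,0,0]
    - [0,0,0]
    - [0,0,0]
    - [0,0,0]
    - [0,0,0]
    - [0,0,0]
    - [0,0,0]
    - [0,0,0]

```text
clock: 15.82
tool_pos: [0.6219, -0.1725, 0.1188]
eef_rot: [-1.099, 1.276, 1.102]
ft_force: [-0.4, -0.3, -0.3]
finger_gap: 0.0349
```

Run:
```python
from h import *
st()
p,d=cap('scene');crop(p,230,130,390,310,4,'s14c')
go([.6258,-.173,.028],90)
```

```text
t15.82 tcp [ 0.6219 -0.1725  0.1188] case [ 0.0953 -0.2324  0.1188] jawdeg(case) 89.9 F [-0.4 -0.3 -0.3] gap 34.9 j [-0.35  0.32  1.46 -0.    1.37 -1.77]
dp [3.65, -0.17, 0.0] rot [-0.02, 0.0, -0.02]
```

View pics/s14c.png

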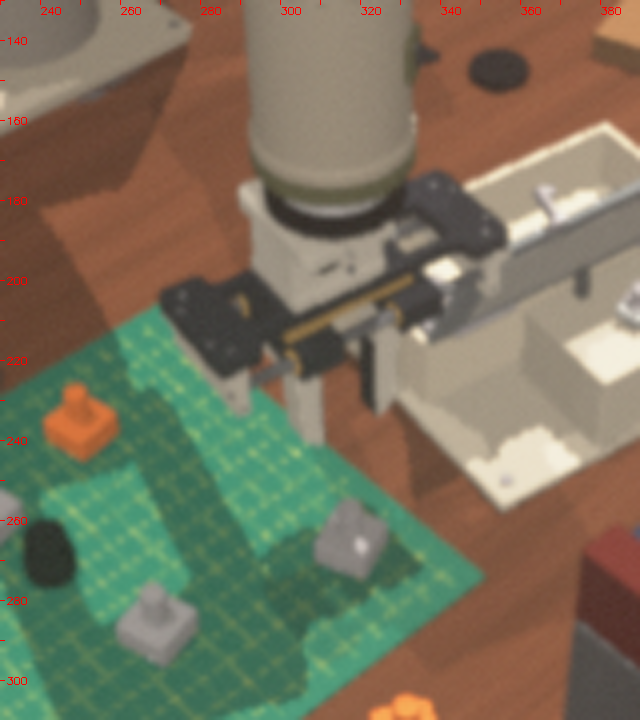

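>>> drive_tool:
  grip: [35,35,35,35,35,35,35,35]
  dp:
    - [0.8,-0.1,0]
    - [1.6,-0.1,0]
    - [2.4,-0.1,0]
    - [3,-0.1,0]
    - [3.4,-0.1,0]
    - [3.6,-0.1,0]
    - [3.6,-0.1,0]
    - [3.6,-0.1,0]
  rotation:
    - [0,0,0]
    - [0,0,0]
    - [0,0,0]
    - [0,0,0]
    - [0,0,0]
    - [0,0,0]
    - [0,0,0]
    - [0,0,0]

```text
clock: 16.53
tool_pos: [0.6257, -0.1733, 0.0306]
eef_rot: [-1.1, 1.275, 1.099]
ft_force: [-0.1, -0.2, -0.2]
finger_gap: 0.0353
```

>>> drive_tool:
  grip: [10,10,10,10,10]
  dp:
    - [0,0,0]
    - [0,0,0]
    - [0,0,0]
    - [0,0,0]
    - [0,0,0]
  rotation:
    - [0,0,0]
    - [0,0,0]
    - [0,0,0]
    - [0,0,0]
    - [0,0,0]
  force: 50

```text
clock: 16.95
tool_pos: [0.626, -0.1734, 0.0307]
eef_rot: [-1.101, 1.275, 1.099]
ft_force: [-0.5, 0.8, 2.4]
finger_gap: 0.015
```

>>> drive_tool:
  grip: [10,10,10,10,10,10]
  dp:
    - [-0.6,0,0]
    - [-1.2,0,0]
    - [-2,0,0]
    - [-3,0,0]
    - [-3.8,0,0]
    - [-3.8,0,0]
  rotation:
    - [0,0,0]
    - [0,0,0]
    - [0,0,0]
    - [0,0,0]
    - [0,0,0]
    - [0,0,0]

```text
clock: 17.45
tool_pos: [0.6289, -0.1743, 0.1325]
eef_rot: [-1.106, 1.27, 1.092]
ft_force: [1.7, -0.3, -1.0]
finger_gap: 0.0149
```

Run:
```python
from h import *
st()
p,d=cap('scene');crop(p,230,130,390,310,4,'s15c')
goc([-.03,-.232,.12],90)
goc([-.030,-.026,.12],90)
```

```text
t17.45 tcp [ 0.6289 -0.1743  0.1325] case [ 0.1024 -0.2332  0.1325] jawdeg(case) 89.9 F [ 1.7 -0.3 -1. ] gap 14.9 j [-0.35  0.31  1.44  0.    1.38 -1.77]
dp [0.34, 5.26, 0.03] rot [-0.02, -0.01, 0.07]
dp [0.33, 5.27, 8.27] rot [-0.02, -0.01, 0.07]
```

View pics/s15c.png

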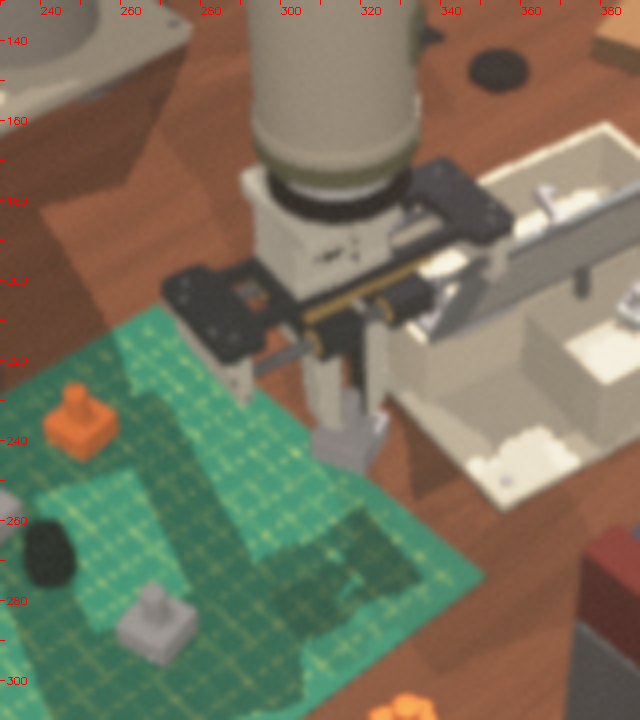

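>>> drive_tool:
  grip: [10,10,10,10,10,10,10,10,10,10,10,10]
  dp:
    - [0,0.9,0]
    - [0.1,2,0]
    - [0.2,3.2,0]
    - [0.3,4.4,0]
    - [0.3,5.2,0.6]
    - [0.3,5.27,1.7]
    - [0.3,5.27,2.9]
    - [0.3,5.27,4.1]
    - [0.3,5.27,5.3]
    - [0.3,5.27,6.5]
    - [0.3,5.27,7.7]
    - [0.3,5.27,8.27]
  rotation:
    - [0,0,0]
    - [0,0,0]
    - [0,0,0]
    - [0,0,0]
    - [0,0,0]
    - [0,0,0]
    - [0,0,0]
    - [0,0,0]
    - [0,0,0]
    - [0,0,0]
    - [0,0,0]
    - [0,0,0]

```text
clock: 18.5
tool_pos: [0.5245, 0.0539, 0.116]
eef_rot: [-1.099, 1.275, 1.103]
ft_force: [0.5, -0.8, -1.8]
finger_gap: 0.0146
```

>>> drive_tool:
  grip: [10,10,10,10]
  dp:
    - [0,0,0]
    - [0,0,0]
    - [0,0,0]
    - [0,0,0]
  rotation:
    - [0,0,0]
    - [0,0,0]
    - [0,0,0]
    - [0,0,0]

```text
clock: 18.83
tool_pos: [0.525, 0.0497, 0.1168]
eef_rot: [-1.099, 1.277, 1.1]
ft_force: [0.8, -0.1, -2.0]
finger_gap: 0.0144
```

Run:
```python
from h import *
st()
goc([-.030,-.026,.0445],90)
p,d=cap('scene');crop(p,270,110,400,240,5,'s16c')
```

```text
t18.83 tcp [0.525  0.0497 0.1168] case [-0.0328 -0.0266  0.1168] jawdeg(case) 89.8 F [ 0.8 -0.1 -2. ] gap 14.4 j [-0.    0.01  1.81 -0.    1.33 -1.42]
dp [2.89, -0.12, 0.03] rot [-0.03, -0.0, -0.01]
```

View pics/s16c.png

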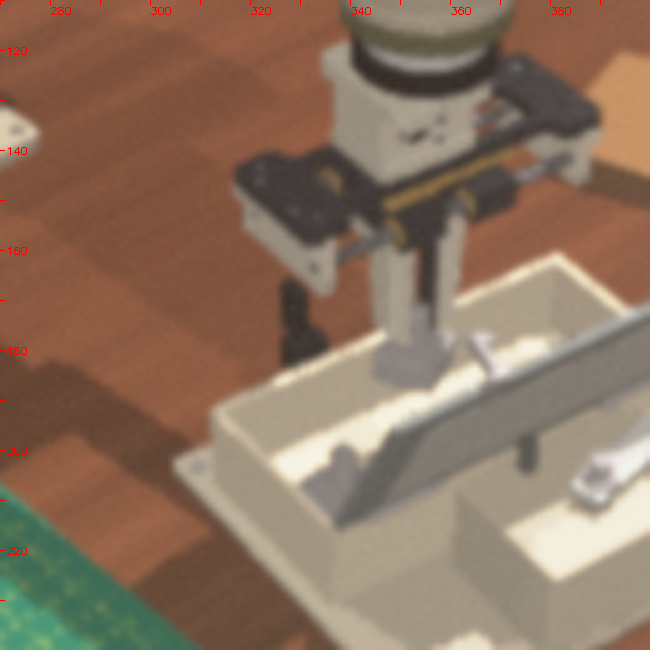

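>>> drive_tool:
  grip: [10,10,10,10,10,10,10]
  dp:
    - [0.6,0,0]
    - [1.2,0,0]
    - [1.9,0,0]
    - [2.5,0,0]
    - [2.8,0,0]
    - [2.8,0,0]
    - [2.8,0,0]
  rotation:
    - [0,0,0]
    - [0,0,0]
    - [0,0,0]
    - [0,0,0]
    - [0,0,0]
    - [0,0,0]
    - [0,0,0]

```text
clock: 19.47
tool_pos: [0.5253, 0.0502, 0.0474]
eef_rot: [-1.099, 1.276, 1.1]
ft_force: [0.6, -0.3, -1.4]
finger_gap: 0.0147
```

>>> drive_tool:
  grip: [10,10,10,10]
  dp:
    - [0.1,0,0]
    - [0.15,0,0]
    - [0.15,0,0]
    - [0.15,0,0]
  rotation:
    - [0,0,0]
    - [0,0,0]
    - [0,0,0]
    - [0,0,0]

```text
clock: 19.8
tool_pos: [0.5259, 0.0507, 0.0442]
eef_rot: [-1.1, 1.275, 1.099]
ft_force: [0.6, -0.3, -1.5]
finger_gap: 0.015
```

>>> drive_tool:
  grip: [10,10,10,10]
  dp:
    - [0.05,0,0]
    - [0.12,0,0]
    - [0.12,0,0]
    - [0.12,0,0]
  rotation:
    - [0,0,0]
    - [0,0,0]
    - [0,0,0]
    - [0,0,0]

```text
clock: 20.13
tool_pos: [0.5265, 0.0507, 0.0437]
eef_rot: [-1.101, 1.274, 1.099]
ft_force: [-11.4, 0.1, 22.4]
finger_gap: 0.0147
```

>>> drive_tool:
  grip: [10,32,32,32,32,32,32,32,32,32]
  dp:
    - [-0.08,0,0]
    - [-0.08,0,0]
    - [-0.08,0,0]
    - [-0.08,0,0]
    - [-0.08,0,0]
    - [-0.6,0,0]
    - [-1.2,0,0]
    - [-2.2,0,0]
    - [-3.2,0,0]
    - [-3.2,0,0]
  rotation:
    - [0,0,0]
    - [0,0,0]
    - [0,0,0]
    - [0,0,0]
    - [0,0,0]
    - [0,0,0]
    - [0,0,0]
    - [0,0,0]
    - [0,0,0]
    - [0,0,0]

```text
clock: 20.97
tool_pos: [0.5287, 0.0507, 0.126]
eef_rot: [-1.103, 1.269, 1.095]
ft_force: [1.2, 0.4, 1.5]
finger_gap: 0.0322
```

Run:
```python
from h import *
st()
p,d=cap('scene');crop(p,200,110,400,310,4,'s17c')
go([.5945,-.3027,.12],90)
goc([-.03,-.23,.12],90)
```

```text
t20.97 tcp [0.5287 0.0507 0.126 ] case [-0.0293 -0.0251  0.126 ] jawdeg(case) 89.9 F [1.2 0.4 1.5] gap 32.2 j [-0.    0.    1.8   0.    1.34 -1.42]
dp [0.17, -4.71, -13.59] rot [-0.02, 0.01, 0.06]
dp [0.14, -0.02, -8.19] rot [-0.02, 0.01, 0.06]
```

View pics/s17c.png

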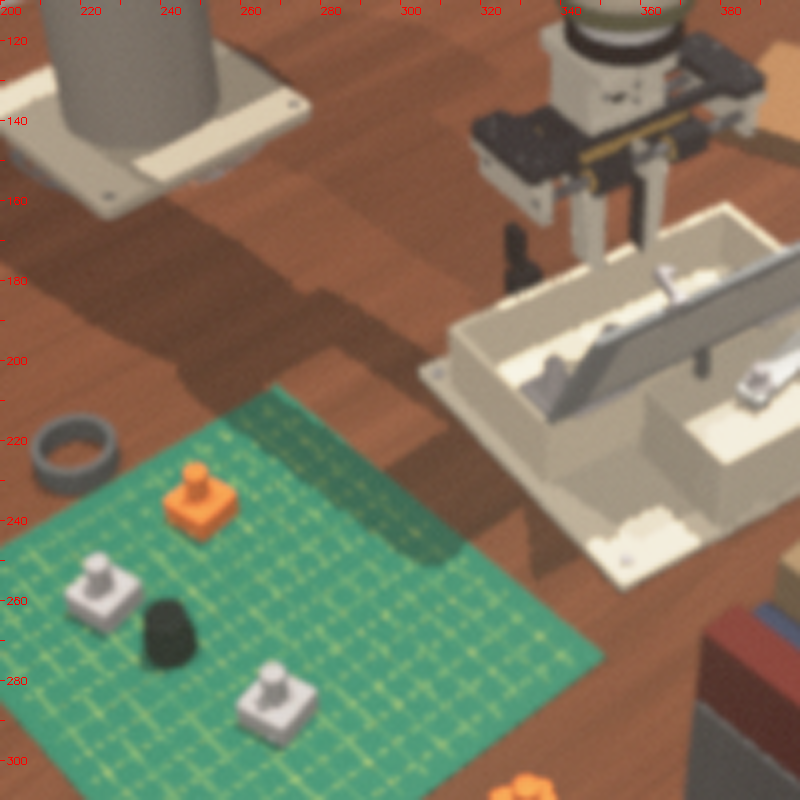

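>>> drive_tool:
  grip: [35,35,35,35,35,35,35,35,35,35,35,35]
  dp:
    - [0,0,-1.2]
    - [0,0,-2.6]
    - [0,0,-4]
    - [0,0,-5.4]
    - [0,0,-6.8]
    - [0,-0.3,-8.2]
    - [0,-1.2,-9.4]
    - [0,-2.1,-10.5]
    - [0,-3,-11.6]
    - [0,-3.9,-12.7]
    - [0,-4.7,-13.6]
    - [0,-4.7,-13.6]
  rotation:
    - [0,0,0]
    - [0,0,0]
    - [0,0,0]
    - [0,0,0]
    - [0,0,0]
    - [0,0,0]
    - [0,0,0]
    - [0,0,0]
    - [0,0,0]
    - [0,0,0]
    - [0,0,0]
    - [0,0,0]

```text
clock: 22.02
tool_pos: [0.5921, -0.307, 0.1174]
eef_rot: [-1.097, 1.278, 1.099]
ft_force: [0.1, -0.5, -0.5]
finger_gap: 0.0356
```

Run:
```python
from h import *
st()
go([.5945,-.3027,.028],90)
p,d=cap('scene');crop(p,200,130,360,310,4,'s18c')
```

```text
t22.02 tcp [ 0.5921 -0.307   0.1174] case [ 0.0853 -0.3699  0.1174] jawdeg(case) 89.7 F [ 0.1 -0.5 -0.5] gap 35.6 j [-0.55  0.37  1.39 -0.    1.38 -1.97]
dp [3.58, -0.07, 0.19] rot [-0.04, -0.0, -0.02]
```

View pics/s18c.png

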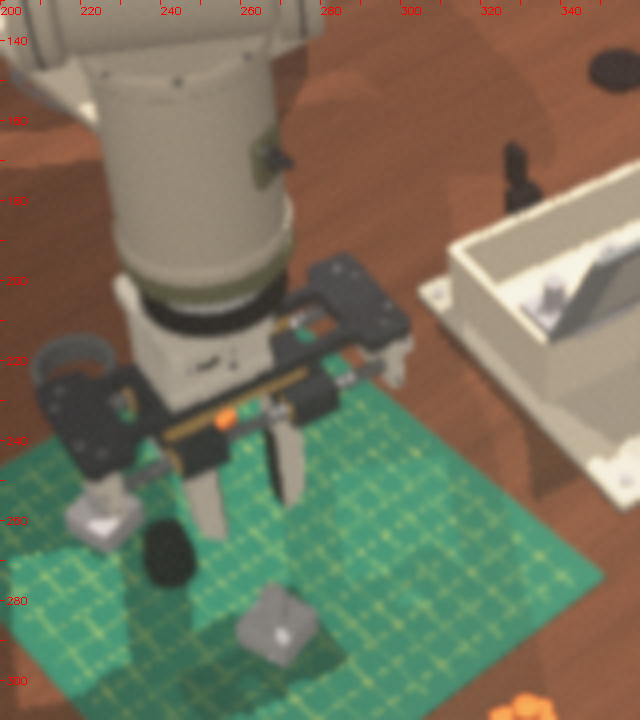

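>>> drive_tool:
  grip: [35,35,35,35,35,35,35,35]
  dp:
    - [0.6,-0.05,0.05]
    - [1.4,-0.05,0.05]
    - [2.2,-0.05,0.05]
    - [2.9,-0.05,0.05]
    - [3.3,-0.05,0.05]
    - [3.5,-0.05,0.05]
    - [3.5,-0.05,0.05]
    - [3.5,-0.05,0.05]
  rotation:
    - [0,0,0]
    - [0,0,0]
    - [0,0,0]
    - [0,0,0]
    - [0,0,0]
    - [0,0,0]
    - [0,0,0]
    - [0,0,0]

```text
clock: 22.73
tool_pos: [0.5933, -0.3014, 0.0336]
eef_rot: [-1.101, 1.275, 1.1]
ft_force: [-0.1, -0.2, 0.6]
finger_gap: 0.0349
```

>>> drive_tool:
  grip: [10,10,10,10,10]
  dp:
    - [0,0,0]
    - [0,0,0]
    - [0,0,0]
    - [0,0,0]
    - [0,0,0]
  rotation:
    - [0,0,0]
    - [0,0,0]
    - [0,0,0]
    - [0,0,0]
    - [0,0,0]
  force: 50

```text
clock: 23.15
tool_pos: [0.5938, -0.3024, 0.0342]
eef_rot: [-1.101, 1.275, 1.098]
ft_force: [0.4, -0.9, 4.0]
finger_gap: 0.0143
```

>>> drive_tool:
  grip: [10,10,10,10,10,10]
  dp:
    - [-0.6,0,0]
    - [-1.2,0,0]
    - [-2,0,0]
    - [-3,0,0]
    - [-3.8,0,0]
    - [-3.8,0,0]
  rotation:
    - [0,0,0]
    - [0,0,0]
    - [0,0,0]
    - [0,0,0]
    - [0,0,0]
    - [0,0,0]

```text
clock: 23.65
tool_pos: [0.5962, -0.3036, 0.1358]
eef_rot: [-1.107, 1.272, 1.092]
ft_force: [0.3, -0.9, -1.3]
finger_gap: 0.0147
```

Run:
```python
from h import *
st()
p,d=cap('scene');crop(p,200,130,360,310,4,'s19c')
goc([-.03,-.232,.12],90)
goc([-.030,.026,.12],90)
```

```text
t23.65 tcp [ 0.5962 -0.3036  0.1358] case [ 0.0889 -0.3659  0.1358] jawdeg(case) 89.9 F [ 0.3 -0.9 -1.3] gap 14.7 j [-0.55  0.35  1.38  0.    1.4  -1.97]
dp [0.47, 4.73, 5.33] rot [-0.02, -0.03, 0.06]
dp [0.44, 4.75, 15.65] rot [-0.02, -0.03, 0.06]
```

View pics/s19c.png

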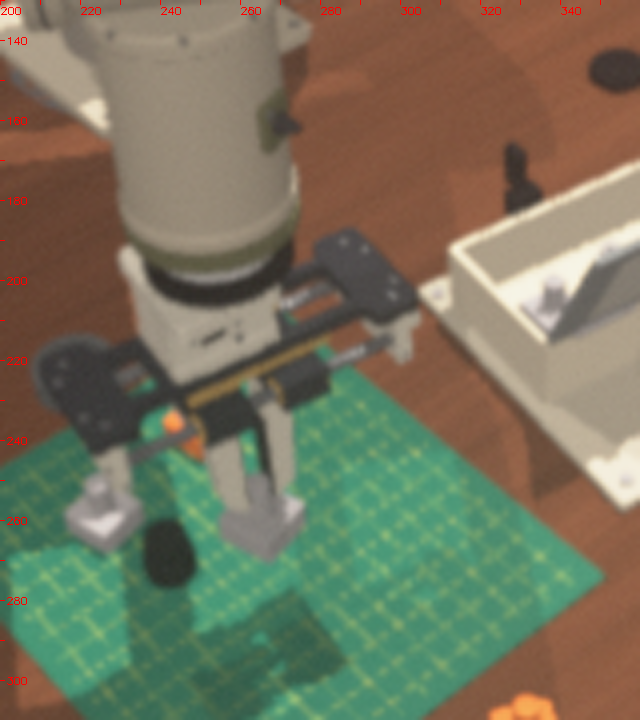

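>>> drive_tool:
  grip: [10,10,10,10,10,10,10,10,10,10,10,10]
  dp:
    - [0,0.8,0.8]
    - [0.1,1.7,1.7]
    - [0.2,2.6,2.7]
    - [0.2,3.5,3.8]
    - [0.3,4.3,5]
    - [0.3,4.7,6.2]
    - [0.3,4.75,7.5]
    - [0.3,4.75,8.8]
    - [0.3,4.75,10.1]
    - [0.3,4.75,11.4]
    - [0.3,4.75,12.7]
    - [0.3,4.75,14]
  rotation:
    - [0,0,0]
    - [0,0,0]
    - [0,0,0]
    - [0,0,0]
    - [0,0,0]
    - [0,0,0]
    - [0,0,0]
    - [0,0,0]
    - [0,0,0]
    - [0,0,0]
    - [0,0,0]
    - [0,0,0]

```text
clock: 24.7
tool_pos: [0.526, 0.0634, 0.1193]
eef_rot: [-1.099, 1.277, 1.101]
ft_force: [0.1, 0.7, -2.4]
finger_gap: 0.0144
```

>>> drive_tool:
  grip: [10,10,10,10,10,10]
  dp:
    - [0,0,0.9]
    - [0,0,1.65]
    - [0,0,1.65]
    - [0,0,1.65]
    - [0,0,1.65]
    - [0,0,1.65]
  rotation:
    - [0,0,0]
    - [0,0,0]
    - [0,0,0]
    - [0,0,0]
    - [0,0,0]
    - [0,0,0]

```text
clock: 25.2
tool_pos: [0.5327, 0.1016, 0.12]
eef_rot: [-1.099, 1.277, 1.1]
ft_force: [-0.2, -0.2, -1.8]
finger_gap: 0.0142
```

Run:
```python
from h import *
st()
goc([-.030,.026,.049],90)
p,d=cap('scene');crop(p,270,110,400,240,5,'s20c')
```

```text
t25.20 tcp [0.5327 0.1016 0.12  ] case [-0.0328  0.0258  0.12  ] jawdeg(case) 89.8 F [-0.2 -0.2 -1.8] gap 14.2 j [ 0.09  0.05  1.76 -0.    1.34 -1.33]
dp [2.84, -0.11, 0.01] rot [-0.03, -0.01, -0.01]
```

View pics/s20c.png

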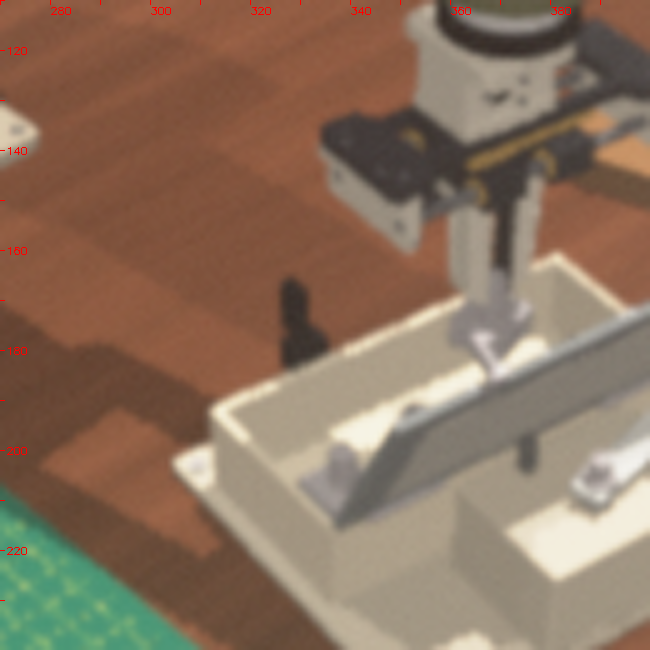

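>>> drive_tool:
  grip: [10,10,10,10,10,10,10]
  dp:
    - [0.6,0,0]
    - [1.2,0,0]
    - [1.9,0,0]
    - [2.5,0,0]
    - [2.8,0,0]
    - [2.85,0,0]
    - [2.85,0,0]
  rotation:
    - [0,0,0]
    - [0,0,0]
    - [0,0,0]
    - [0,0,0]
    - [0,0,0]
    - [0,0,0]
    - [0,0,0]

```text
clock: 25.83
tool_pos: [0.533, 0.1021, 0.0493]
eef_rot: [-1.099, 1.276, 1.1]
ft_force: [0.1, -0.1, -2.3]
finger_gap: 0.0145
```

>>> drive_tool:
  grip: [10,10,10,10]
  dp:
    - [0.05,0,0]
    - [0.1,0,0]
    - [0.1,0,0]
    - [0.1,0,0]
  rotation:
    - [0,0,0]
    - [0,0,0]
    - [0,0,0]
    - [0,0,0]

```text
clock: 26.17
tool_pos: [0.5336, 0.1027, 0.0475]
eef_rot: [-1.1, 1.274, 1.099]
ft_force: [0.4, 0.2, -2.0]
finger_gap: 0.015
```

>>> drive_tool:
  grip: [10,10,10,10]
  dp:
    - [0.04,0,0]
    - [0.08,0,0]
    - [0.08,0,0]
    - [0.08,0,0]
  rotation:
    - [0,0,0]
    - [0,0,0]
    - [0,0,0]
    - [0,0,0]

```text
clock: 26.5
tool_pos: [0.5341, 0.1027, 0.0471]
eef_rot: [-1.101, 1.274, 1.099]
ft_force: [-6.4, -1.6, 13.7]
finger_gap: 0.0145
```

>>> drive_tool:
  grip: [10,32,32,32,32,32,32,32,32,32]
  dp:
    - [-0.05,0,0]
    - [-0.05,0,0]
    - [-0.05,0,0]
    - [-0.05,0,0]
    - [-0.05,0,0]
    - [-0.6,0,0]
    - [-1.2,0,0]
    - [-2.2,0,0]
    - [-3.2,0,0]
    - [-3.2,0,0]
  rotation:
    - [0,0,0]
    - [0,0,0]
    - [0,0,0]
    - [0,0,0]
    - [0,0,0]
    - [0,0,0]
    - [0,0,0]
    - [0,0,0]
    - [0,0,0]
    - [0,0,0]

```text
clock: 27.33
tool_pos: [0.5365, 0.103, 0.1306]
eef_rot: [-1.103, 1.268, 1.095]
ft_force: [1.3, -0.3, 1.4]
finger_gap: 0.0323
```

Run:
```python
from h import *
st()
p,d=cap('scene');crop(p,200,110,400,310,4,'s21c')
go([.451,-.331,.12],90)
goc([-.03,-.23,.12],90)
```

```text
t27.33 tcp [0.5365 0.103  0.1306] case [-0.0292  0.0277  0.1306] jawdeg(case) 89.9 F [ 1.3 -0.3  1.4] gap 32.3 j [ 0.1   0.04  1.75  0.    1.35 -1.33]
dp [0.3, 0.8, -17.66] rot [-0.02, 0.01, 0.06]
dp [0.31, -0.02, -10.3] rot [-0.02, 0.01, 0.06]
```

View pics/s21c.png

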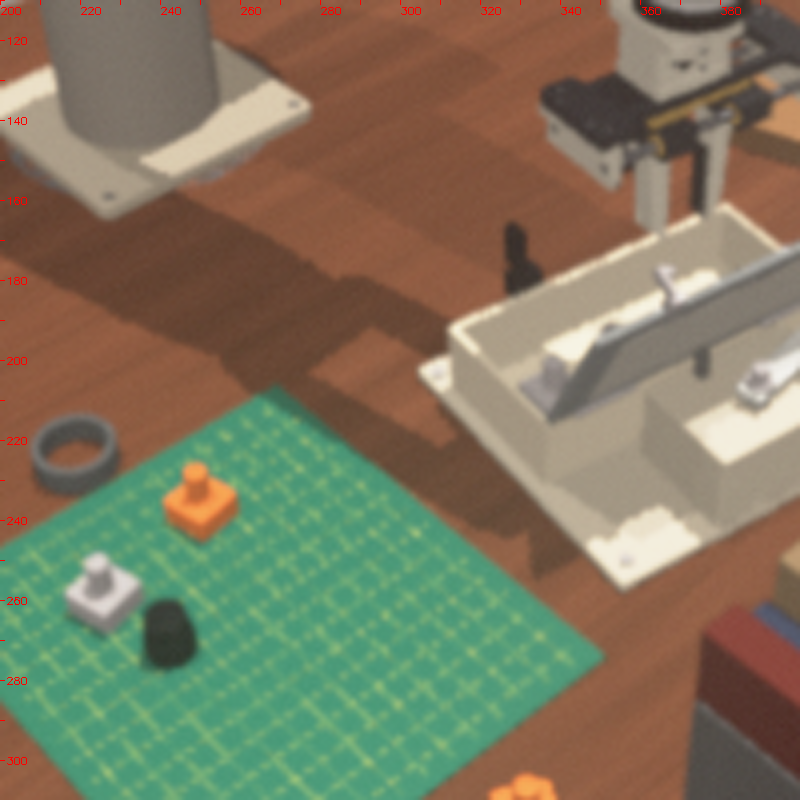

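>>> drive_tool:
  grip: [35,35,35,35,35,35,35,35,35,35,35,35]
  dp:
    - [0,0,-1.2]
    - [0,0,-2.6]
    - [0,0,-4]
    - [0,0,-5.4]
    - [0,0,-6.8]
    - [0,0.1,-8.2]
    - [0,0.2,-9.7]
    - [0,0.3,-11.2]
    - [0,0.4,-12.7]
    - [0,0.5,-14.2]
    - [0,0.6,-15.7]
    - [0,0.7,-17]
  rotation:
    - [0,0,0]
    - [0,0,0]
    - [0,0,0]
    - [0,0,0]
    - [0,0,0]
    - [0,0,0]
    - [0,0,0]
    - [0,0,0]
    - [0,0,0]
    - [0,0,0]
    - [0,0,0]
    - [0,0,0]

```text
clock: 28.38
tool_pos: [0.452, -0.317, 0.1235]
eef_rot: [-1.098, 1.276, 1.101]
ft_force: [0.6, 0.7, 0.6]
finger_gap: 0.0353
```

>>> drive_tool:
  grip: [35,35,35]
  dp:
    - [0,0.1,-0.6]
    - [0,0.1,-0.66]
    - [0,0.1,-0.66]
  rotation:
    - [0,0,0]
    - [0,0,0]
    - [0,0,0]

```text
clock: 28.63
tool_pos: [0.4476, -0.3313, 0.1235]
eef_rot: [-1.097, 1.276, 1.1]
ft_force: [0.5, -0.1, -0.0]
finger_gap: 0.0352
```

Run:
```python
from h import *
st()
go([.451,-.331,.028],90)
p,d=cap('scene');crop(p,160,130,320,310,4,'s22c')
```

```text
t28.63 tcp [ 0.4476 -0.3313  0.1235] case [-0.0541 -0.4149  0.1235] jawdeg(case) 89.8 F [ 0.5 -0.1 -0. ] gap 35.2 j [-0.73  0.08  1.72  0.    1.35 -2.15]
dp [3.82, -0.14, 0.03] rot [-0.04, 0.01, -0.02]
```

View pics/s22c.png

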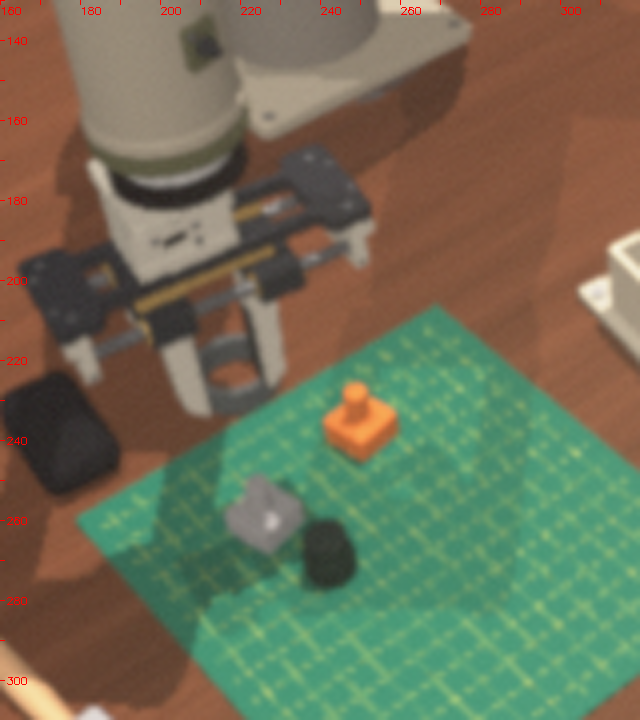

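>>> drive_tool:
  grip: [35,35,35,35,35,35,35,35]
  dp:
    - [0.6,-0.1,0]
    - [1.4,-0.1,0]
    - [2.2,-0.1,0]
    - [3,-0.1,0]
    - [3.5,-0.1,0]
    - [3.75,-0.1,0]
    - [3.75,-0.1,0]
    - [3.75,-0.1,0]
  rotation:
    - [0,0,0]
    - [0,0,0]
    - [0,0,0]
    - [0,0,0]
    - [0,0,0]
    - [0,0,0]
    - [0,0,0]
    - [0,0,0]

```text
clock: 29.35
tool_pos: [0.4514, -0.3311, 0.0315]
eef_rot: [-1.101, 1.275, 1.1]
ft_force: [0.0, 0.4, 0.2]
finger_gap: 0.0349
```

>>> drive_tool:
  grip: [10,10,10,10,10]
  dp:
    - [0,0,0]
    - [0,0,0]
    - [0,0,0]
    - [0,0,0]
    - [0,0,0]
  rotation:
    - [0,0,0]
    - [0,0,0]
    - [0,0,0]
    - [0,0,0]
    - [0,0,0]
  force: 50

```text
clock: 29.77
tool_pos: [0.4516, -0.3322, 0.0321]
eef_rot: [-1.101, 1.275, 1.098]
ft_force: [-0.3, -0.2, 3.5]
finger_gap: 0.0151
```

>>> drive_tool:
  grip: [10,10,10,10,10,10]
  dp:
    - [-0.6,0,0]
    - [-1.2,0,0]
    - [-2,0,0]
    - [-3,0,0]
    - [-3.8,0,0]
    - [-3.8,0,0]
  rotation:
    - [0,0,0]
    - [0,0,0]
    - [0,0,0]
    - [0,0,0]
    - [0,0,0]
    - [0,0,0]

```text
clock: 30.27
tool_pos: [0.4531, -0.3334, 0.1311]
eef_rot: [-1.106, 1.274, 1.094]
ft_force: [0.7, -0.7, -0.9]
finger_gap: 0.0145
```

Run:
```python
from h import *
st()
p,d=cap('scene');crop(p,160,130,320,310,4,'s23c')
goc([-.030,.078,.12],90)
```

```text
t30.27 tcp [ 0.4531 -0.3334  0.1311] case [-0.0484 -0.4161  0.1311] jawdeg(case) 89.9 F [ 0.7 -0.7 -0.9] gap 14.5 j [-0.73  0.08  1.7   0.    1.35 -2.15]
dp [0.3, -0.73, 19.75] rot [-0.02, -0.03, 0.04]
```

View pics/s23c.png

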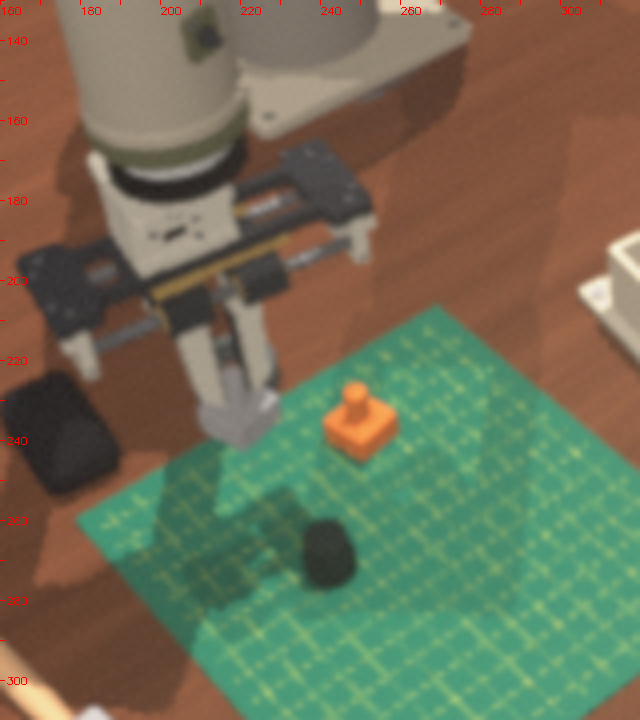

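>>> drive_tool:
  grip: [10,10,10,10,10,10,10,10,10,10,10,10]
  dp:
    - [0,0,0.8]
    - [0,0,1.8]
    - [0,-0.1,3]
    - [0,-0.2,4.2]
    - [0,-0.3,5.4]
    - [0,-0.4,6.6]
    - [0,-0.5,7.8]
    - [0,-0.6,9]
    - [0,-0.7,10.2]
    - [0,-0.73,11.2]
    - [0,-0.73,12]
    - [0,-0.73,12]
  rotation:
    - [0,0,0]
    - [0,0,0]
    - [0,0,0]
    - [0,0,0]
    - [0,0,0]
    - [0,0,0]
    - [0,0,0]
    - [0,0,0]
    - [0,0,0]
    - [0,0,0]
    - [0,0,0]
    - [0,0,0]

```text
clock: 31.32
tool_pos: [0.5122, -0.0339, 0.124]
eef_rot: [-1.099, 1.275, 1.105]
ft_force: [0.2, -0.0, -2.4]
finger_gap: 0.0145
```

>>> drive_tool:
  grip: [10,10,10,10,10,10,10,10,10,10,10]
  dp:
    - [0,0,0.8]
    - [0,0,1.8]
    - [0,0,2.9]
    - [0,0,4]
    - [0,0,5.1]
    - [0,0,6.2]
    - [0,0,7.1]
    - [0,0,7.7]
    - [0,0,7.7]
    - [0,0,7.7]
    - [0,0,7.7]
  rotation:
    - [0,0,0]
    - [0,0,0]
    - [0,0,0]
    - [0,0,0]
    - [0,0,0]
    - [0,0,0]
    - [0,0,0]
    - [0,0,0]
    - [0,0,0]
    - [0,0,0]
    - [0,0,0]

```text
clock: 32.23
tool_pos: [0.5408, 0.1518, 0.1249]
eef_rot: [-1.1, 1.278, 1.101]
ft_force: [-0.6, -0.2, -1.7]
finger_gap: 0.015
```

Run:
```python
from h import *
st()
goc([-.030,.078,.048],90)
p,d=cap('scene');crop(p,290,90,430,240,5,'s24c')
```

```text
t32.23 tcp [0.5408 0.1518 0.1249] case [-0.0321  0.0767  0.1249] jawdeg(case) 89.9 F [-0.6 -0.2 -1.7] gap 15.0 j [ 0.18  0.09  1.7  -0.    1.35 -1.24]
dp [3.08, -0.09, 0.06] rot [-0.02, -0.01, -0.02]
```

View pics/s24c.png

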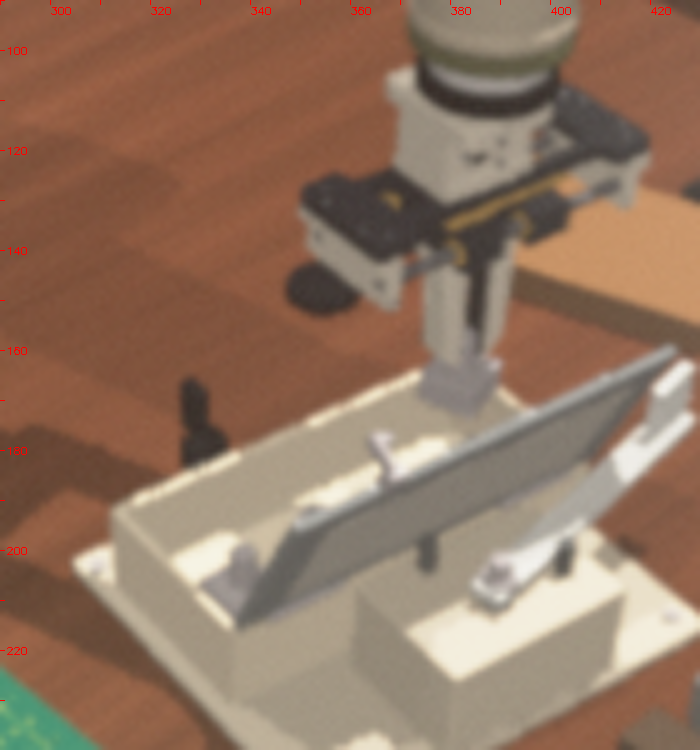

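>>> drive_tool:
  grip: [10,10,10,10,10,10,10]
  dp:
    - [0.6,0,0]
    - [1.2,0,0]
    - [2,0,0]
    - [2.7,0,0]
    - [3,0,0]
    - [3.1,0,0]
    - [3.1,0,0]
  rotation:
    - [0,0,0]
    - [0,0,0]
    - [0,0,0]
    - [0,0,0]
    - [0,0,0]
    - [0,0,0]
    - [0,0,0]

```text
clock: 32.87
tool_pos: [0.541, 0.1522, 0.0482]
eef_rot: [-1.099, 1.277, 1.1]
ft_force: [-0.0, -0.7, -1.3]
finger_gap: 0.0148
```

>>> drive_tool:
  grip: [10,10,10,10]
  dp:
    - [0.05,0,0]
    - [0.1,0,0]
    - [0.1,0,0]
    - [0.1,0,0]
  rotation:
    - [0,0,0]
    - [0,0,0]
    - [0,0,0]
    - [0,0,0]

```text
clock: 33.2
tool_pos: [0.542, 0.1531, 0.0469]
eef_rot: [-1.1, 1.274, 1.099]
ft_force: [-0.4, 0.4, -1.9]
finger_gap: 0.0144
```

>>> drive_tool:
  grip: [10,10,10,10]
  dp:
    - [0.04,0,0]
    - [0.08,0,0]
    - [0.08,0,0]
    - [0.08,0,0]
  rotation:
    - [0,0,0]
    - [0,0,0]
    - [0,0,0]
    - [0,0,0]

```text
clock: 33.53
tool_pos: [0.542, 0.1531, 0.0451]
eef_rot: [-1.1, 1.274, 1.099]
ft_force: [-2.1, -2.2, 4.3]
finger_gap: 0.0145
```

>>> drive_tool:
  grip: [32,32,32,32,32,32,32,32,32,32,32,0]
  dp:
    - [0,0,0]
    - [0,0,0]
    - [0,0,0]
    - [0,0,0]
    - [-0.5,0,0]
    - [-1.2,0,0]
    - [-2.2,0,0]
    - [-3.6,0,0]
    - [-5,0,0]
    - [-6.4,0,0]
    - [-7.8,0,0]
    - [-8.6,0,0]
  rotation:
    - [0,0,0]
    - [0,0,0]
    - [0,0,0]
    - [0,0,0]
    - [0,0,0]
    - [0,0,0]
    - [0,0,0]
    - [0,0,0]
    - [0,0,0]
    - [0,0,0]
    - [0,0,0]
    - [0,0,0]

```text
clock: 34.53
tool_pos: [0.5426, 0.1532, 0.2652]
eef_rot: [-1.102, 1.27, 1.096]
ft_force: [0.4, 0.1, 0.3]
finger_gap: 0.0284
```

Run:
```python
from h import *
st()
p,d=cap('scene','s25'); p,d=cap('top');crop(p,232,128,332,228,6,'t25c')
goc([.11,-.03,.26],90)
goc([-.03,-.28,.26],90)
```

```text
t34.53 tcp [0.5426 0.1532 0.2652] case [-0.0305  0.0783  0.2652] jawdeg(case) 89.9 F [0.4 0.1 0.3] gap 28.4 j [ 0.18  0.01  1.53 -0.    1.6  -1.24]
dp [0.27, -5.58, -4.34] rot [-0.02, 0.03, 0.09]
dp [0.19, 0.0, -14.35] rot [-0.02, 0.03, 0.09]
```

View pics/t25c.png

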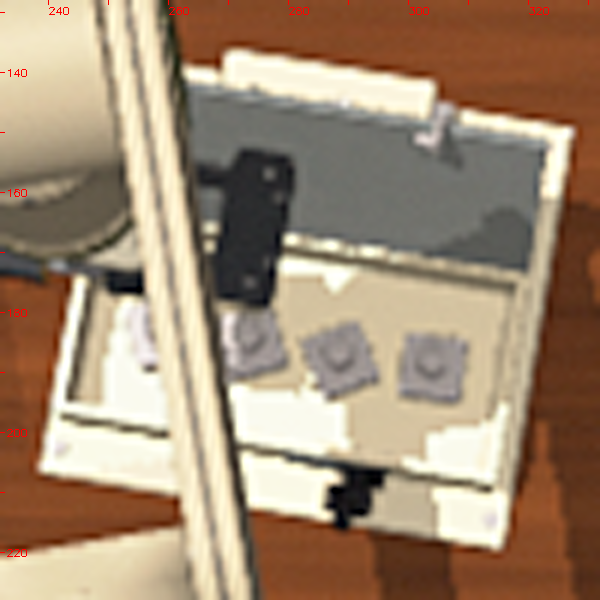

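View pics/s25.png

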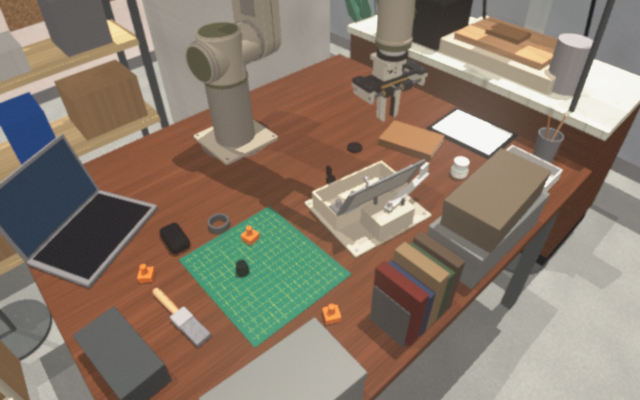

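>>> drive_tool:
  grip: [0,0,0,0,0,0,0,0,0,0]
  dp:
    - [0,-0.6,-0.6]
    - [0,-1.5,-1.2]
    - [0,-2.4,-1.9]
    - [0,-3.3,-2.6]
    - [0,-4.2,-3.3]
    - [0.1,-5.1,-4]
    - [0.1,-5.6,-4.6]
    - [0.1,-5.8,-5]
    - [0.1,-5.8,-5]
    - [0.1,-5.8,-5]
  rotation:
    - [0,0,0]
    - [0,0,0]
    - [0,0,0]
    - [0,0,0]
    - [0,0,0]
    - [0,0,0]
    - [0,0,0]
    - [0,0,0]
    - [0,0,0]
    - [0,0,0]

```text
clock: 35.47
tool_pos: [0.6659, 0.0081, 0.2561]
eef_rot: [-1.098, 1.276, 1.1]
ft_force: [0.0, 0.6, -0.2]
finger_gap: 0.0005
```

Run:
```python
from h import *
st()
goc([.118,-.045,.16],90)
p,d=cap('scene');crop(p,290,70,430,240,4,'s26c')
```

```text
t35.47 tcp [0.6659 0.0081 0.2561] case [ 0.1126 -0.0474  0.2561] jawdeg(case) 89.8 F [ 0.   0.6 -0.2] gap 0.5 j [-0.07  0.3   1.23  0.    1.62 -1.49]
dp [3.85, -0.22, 0.1] rot [-0.03, 0.0, -0.01]
```

View pics/s26c.png

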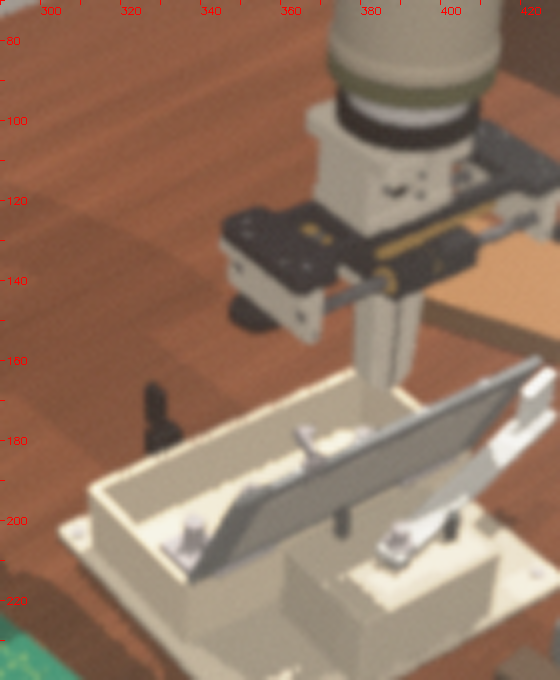

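>>> drive_tool:
  grip: [0,0,0,0,0,0,0,0]
  dp:
    - [0,-0.3,0]
    - [0.6,-0.3,0]
    - [1.4,-0.3,0]
    - [2.2,-0.3,0]
    - [3,-0.3,0]
    - [3.6,-0.3,0]
    - [3.9,-0.3,0]
    - [3.9,-0.3,0]
  rotation:
    - [0,0,0]
    - [0,0,0]
    - [0,0,0]
    - [0,0,0]
    - [0,0,0]
    - [0,0,0]
    - [0,0,0]
    - [0,0,0]

```text
clock: 36.18
tool_pos: [0.6726, 0.008, 0.1569]
eef_rot: [-1.099, 1.277, 1.103]
ft_force: [-0.5, 0.3, -0.3]
finger_gap: 0.0006
```

Run:
```python
from h import *
st()
for th in (2,1.9,1.8,1.7,1.6,1.5,1.4,1.3,1.2,1.1,1.0,.9,.8,.7,.6,.5,.4,.3,.2,.1,0):
    if th>1.57: x=30-120*np.cos(th)+13.5; z=160+ (2-th)/.4*15
    else:
        r=105; x=30-r*np.cos(th)+3.5*np.sin(th)+10*min(1,th/.8)-8*(1-min(1,th/.8)); z=69.5+r*np.sin(th)+3.5*np.cos(th)
    print(th,round(x),round(z),end=' '); goc([x/1e3,-.045,z/1e3])
```

```text
t36.18 tcp [0.6726 0.008  0.1569] case [ 0.1192 -0.0465  0.1569] jawdeg(case) 90.0 F [-0.5  0.3 -0.3] gap 0.6 j [-0.06  0.36  1.33  0.    1.45 -1.49]
2 93 160 dp [-0.12, 1.03, 0.06] rot [0.0, 0.0, 0.0]
1.9 82 164 dp [-0.27, 1.48, 0.06] rot [0.0, 0.0, 0.0]
1.8 71 168 dp [-0.42, 1.94, 0.06] rot [0.0, 0.0, 0.0]
1.7 59 171 dp [-0.57, 2.41, 0.06] rot [0.0, 0.0, 0.0]
1.6 47 175 dp [-0.71, 2.89, 0.06] rot [0.0, 0.0, 0.0]
1.5 36 174 dp [-0.69, 3.33, 0.06] rot [0.0, 0.0, 0.0]
1.4 26 174 dp [-0.65, 3.75, 0.06] rot [0.0, 0.0, 0.0]
1.3 15 172 dp [-0.57, 4.16, 0.06] rot [0.0, 0.0, 0.0]
1.2 5 169 dp [-0.45, 4.56, 0.06] rot [0.0, 0.0, 0.0]
1.1 -5 165 dp [-0.29, 4.95, 0.06] rot [0.0, 0.0, 0.0]
1.0 -14 160 dp [-0.1, 5.32, 0.06] rot [0.0, 0.0, 0.0]
0.9 -23 154 dp [0.14, 5.67, 0.06] rot [0.0, 0.0, 0.0]
0.8 -31 147 dp [0.41, 5.99, 0.06] rot [0.0, 0.0, 0.0]
0.7 -40 140 dp [0.7, 6.38, 0.06] rot [0.0, 0.0, 0.0]
0.6 -49 132 dp [1.03, 6.73, 0.06] rot [0.0, 0.0, 0.0]
0.5 -57 123 dp [1.38, 7.05, 0.06] rot [0.0, 0.0, 0.0]
0.4 -64 114 dp [1.76, 7.34, 0.06] rot [0.0, 0.0, 0.0]
0.3 -71 104 dp [2.15, 7.58, 0.06] rot [0.0, 0.0, 0.0]
0.2 -76 94 dp [2.55, 7.79, 0.06] rot [0.0, 0.0, 0.0]
0.1 -80 83 dp [2.96, 7.95, 0.06] rot [0.0, 0.0, 0.0]
0 -83 73 dp [3.38, 8.08, 0.06] rot [0.0, 0.0, 0.0]
```

>>> drive_tool:
  grip: [0,0,0,0,0,0,0,0,0,0,0,0]
  dp:
    - [-0.1,0.5,0]
    - [-0.1,0.8,0]
    - [-0.15,1.05,0]
    - [-0.2,1.3,0]
    - [-0.3,1.5,0]
    - [-0.35,1.7,0]
    - [-0.42,1.94,0]
    - [-0.5,2.2,0]
    - [-0.57,2.41,0]
    - [-0.64,2.65,0]
    - [-0.7,2.9,0]
    - [-0.7,3.1,0]
  rotation:
    - [0,0,0]
    - [0,0,0]
    - [0,0,0]
    - [0,0,0]
    - [0,0,0]
    - [0,0,0]
    - [0,0,0]
    - [0,0,0]
    - [0,0,0]
    - [0,0,0]
    - [0,0,0]
    - [0,0,0]

```text
clock: 37.18
tool_pos: [0.5967, 0.0184, 0.177]
eef_rot: [-1.1, 1.275, 1.1]
ft_force: [1.0, 0.1, 0.9]
finger_gap: 0.0005
```

Run:
```python
from h import *
st()
p,d=cap('scene');crop(p,290,70,430,240,4,'s27c')
```

```text
t37.18 tcp [0.5967 0.0184 0.177 ] case [ 0.0426 -0.0472  0.177 ] jawdeg(case) 89.9 F [1.  0.1 0.9] gap 0.5 j [-0.06  0.14  1.55 -0.    1.45 -1.48]
```

View pics/s27c.png

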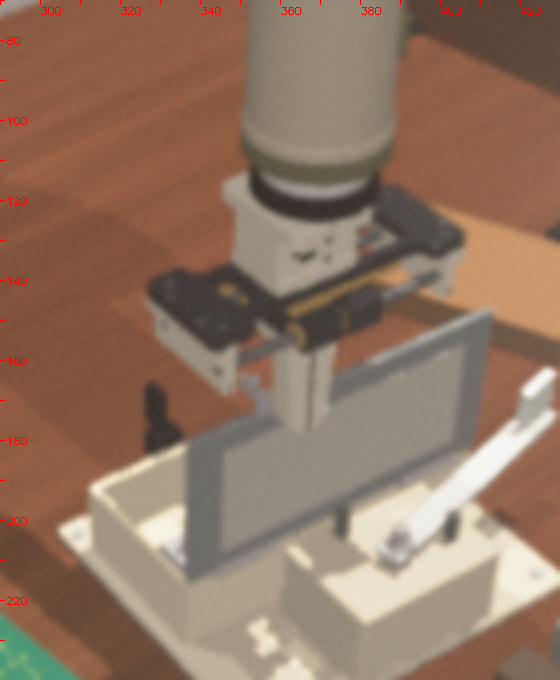

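>>> drive_tool:
  grip: [0,0,0,0,0,0,0,0,0,0,0,0]
  dp:
    - [0.05,0.15,0]
    - [0.1,0.35,0]
    - [0.12,0.55,0]
    - [0.15,0.75,0]
    - [0.19,0.95,0]
    - [0.25,1.15,0]
    - [0.3,1.35,0]
    - [0.37,1.55,0]
    - [0.45,1.75,0]
    - [0.55,1.95,0]
    - [0.65,2.15,0]
    - [0.72,2.28,0]
  rotation:
    - [0,0,0]
    - [0,0,0]
    - [0,0,0]
    - [0,0,0]
    - [0,0,0]
    - [0,0,0]
    - [0,0,0]
    - [0,0,0]
    - [0,0,0]
    - [0,0,0]
    - [0,0,0]
    - [0,0,0]

```text
clock: 38.23
tool_pos: [0.5401, 0.0268, 0.1582]
eef_rot: [-1.1, 1.276, 1.1]
ft_force: [1.0, -0.4, 1.8]
finger_gap: 0.0005
```

Run:
```python
from h import *
st()
p,d=cap('scene');crop(p,290,70,430,240,4,'s28c')
for th in (.9,.8,.7,.6,.5,.4,.3,.2,.1):
    r=105; x=30-r*np.cos(th)+3.5*np.sin(th)+10*min(1,th/.8)-8*(1-min(1,th/.8)); z=69.5+r*np.sin(th)+3.5*np.cos(th)
    print(th,round(x),round(z),end=' '); goc([x/1e3,-.047,z/1e3])
```

```text
t38.23 tcp [0.5401 0.0268 0.1582] case [-0.0146 -0.0471  0.1582] jawdeg(case) 89.9 F [ 1.  -0.4  1.8] gap 0.5 j [-0.05  0.01  1.73  0.    1.41 -1.47]
0.9 -23 154 dp [0.15, 0.3, 0.0] rot [0.0, 0.0, 0.0]
0.8 -31 147 dp [0.42, 0.62, 0.0] rot [0.0, 0.0, 0.0]
0.7 -40 140 dp [0.72, 1.01, 0.0] rot [0.0, 0.0, 0.0]
0.6 -49 132 dp [1.05, 1.36, 0.0] rot [0.0, 0.0, 0.0]
0.5 -57 123 dp [1.4, 1.68, 0.0] rot [0.0, 0.0, 0.0]
0.4 -64 114 dp [1.77, 1.97, 0.0] rot [0.0, 0.0, 0.0]
0.3 -71 104 dp [2.16, 2.21, 0.0] rot [0.0, 0.0, 0.0]
0.2 -76 94 dp [2.56, 2.42, 0.0] rot [0.0, 0.0, 0.0]
0.1 -80 83 dp [2.98, 2.59, 0.0] rot [0.0, 0.0, 0.0]
```

View pics/s28c.png

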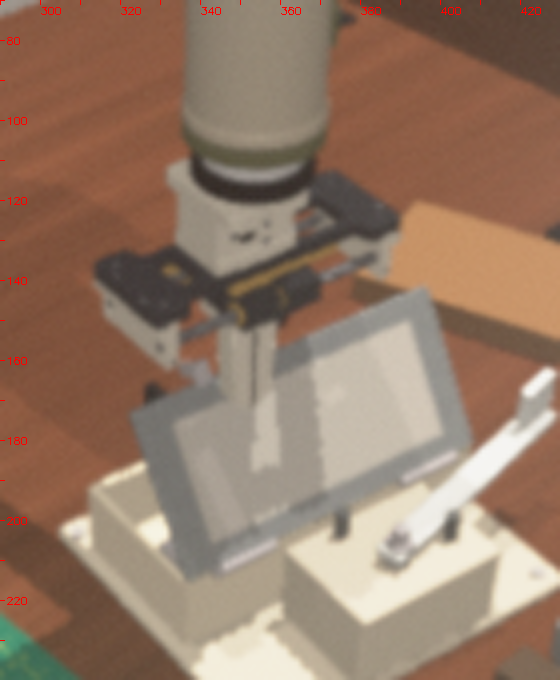

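>>> drive_tool:
  grip: [0,0,0,0,0,0,0,0,0,0,0,0]
  dp:
    - [0.15,0.25,0]
    - [0.3,0.45,0]
    - [0.42,0.62,0]
    - [0.57,0.82,0]
    - [0.72,1.01,0]
    - [0.9,1.2,0]
    - [1.05,1.36,0]
    - [1.4,1.68,0]
    - [1.77,1.97,0]
    - [2.16,2.2,0]
    - [2.56,2.4,0]
    - [2.75,2.5,0]
  rotation:
    - [0,0,0]
    - [0,0,0]
    - [0,0,0]
    - [0,0,0]
    - [0,0,0]
    - [0,0,0]
    - [0,0,0]
    - [0,0,0]
    - [0,0,0]
    - [0,0,0]
    - [0,0,0]
    - [0,0,0]

```text
clock: 39.28
tool_pos: [0.4775, 0.036, 0.0881]
eef_rot: [-1.099, 1.277, 1.101]
ft_force: [0.3, -0.5, -0.3]
finger_gap: 0.0004
```

Run:
```python
from h import *
st()
p,d=cap('scene');crop(p,290,90,430,240,4,'s29c')
```

```text
t39.28 tcp [0.4775 0.036  0.0881] case [-0.0779 -0.0471  0.0881] jawdeg(case) 89.9 F [ 0.3 -0.5 -0.3] gap 0.4 j [-0.03 -0.09  1.96  0.    1.28 -1.46]
```

View pics/s29c.png

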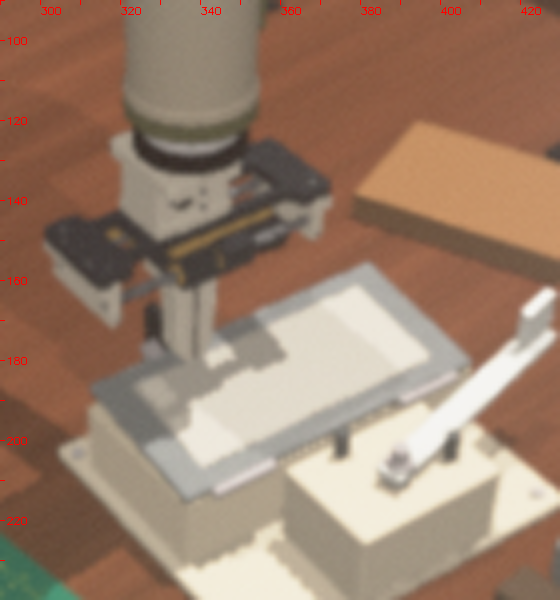

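Nearly shut. I'll press down in small steps.

>>> drive_tool:
  grip: [0,0,0,0,0,0]
  dp:
    - [0.12,0,0]
    - [0.24,0,0]
    - [0.36,0,0]
    - [0.45,0,0]
    - [0.5,0,0]
    - [0.5,0,0]
  rotation:
    - [0,0,0]
    - [0,0,0]
    - [0,0,0]
    - [0,0,0]
    - [0,0,0]
    - [0,0,0]

```text
clock: 39.83
tool_pos: [0.4791, 0.0358, 0.077]
eef_rot: [-1.1, 1.275, 1.1]
ft_force: [-0.4, -0.5, -0.4]
finger_gap: 0.0005
```

>>> drive_tool:
  grip: [0,0,0,0]
  dp:
    - [0.05,0,0]
    - [0.1,0,0]
    - [0.1,0,0]
    - [0.1,0,0]
  rotation:
    - [0,0,0]
    - [0,0,0]
    - [0,0,0]
    - [0,0,0]

```text
clock: 40.17
tool_pos: [0.479, 0.0358, 0.0748]
eef_rot: [-1.1, 1.275, 1.1]
ft_force: [-0.7, -0.0, 0.6]
finger_gap: 0.0003
```

>>> drive_tool:
  grip: [0,0,0,0]
  dp:
    - [0.05,0,0]
    - [0.1,0,0]
    - [0.1,0,0]
    - [0.1,0,0]
  rotation:
    - [0,0,0]
    - [0,0,0]
    - [0,0,0]
    - [0,0,0]

```text
clock: 40.5
tool_pos: [0.4793, 0.0358, 0.0727]
eef_rot: [-1.1, 1.275, 1.1]
ft_force: [-1.0, 0.2, 4.3]
finger_gap: 0.0005
```

>>> drive_tool:
  grip: [0,0,0,0]
  dp:
    - [0.04,0,0]
    - [0.08,0,0]
    - [0.08,0,0]
    - [0.08,0,0]
  rotation:
    - [0,0,0]
    - [0,0,0]
    - [0,0,0]
    - [0,0,0]

```text
clock: 40.83
tool_pos: [0.4793, 0.0358, 0.071]
eef_rot: [-1.1, 1.275, 1.1]
ft_force: [-2.7, 0.1, 8.6]
finger_gap: 0.001
```

>>> drive_tool:
  grip: [0,0,0,0]
  dp:
    - [0.04,0,0]
    - [0.08,0,0]
    - [0.08,0,0]
    - [0.08,0,0]
  rotation:
    - [0,0,0]
    - [0,0,0]
    - [0,0,0]
    - [0,0,0]

```text
clock: 41.17
tool_pos: [0.4793, 0.0359, 0.0695]
eef_rot: [-1.1, 1.275, 1.1]
ft_force: [-5.4, -0.2, 13.2]
finger_gap: 0.0003
```

>>> drive_tool:
  grip: [0,0,0,0]
  dp:
    - [0.04,0,0]
    - [0.08,0,0]
    - [0.08,0,0]
    - [0.08,0,0]
  rotation:
    - [0,0,0]
    - [0,0,0]
    - [0,0,0]
    - [0,0,0]

```text
clock: 41.5
tool_pos: [0.4794, 0.0358, 0.068]
eef_rot: [-1.1, 1.275, 1.1]
ft_force: [-8.9, -0.7, 18.5]
finger_gap: 0.0009
```

Run:
```python
from h import *
st()
p,d=cap('scene');crop(p,290,130,430,250,5,'s30c')
```

```text
t41.50 tcp [0.4794 0.0358 0.068 ] case [-0.076 -0.047  0.068] jawdeg(case) 89.9 F [-8.9 -0.7 18.5] gap 0.9 j [-0.03 -0.07  1.97 -0.    1.23 -1.46]
```

View pics/s30c.png

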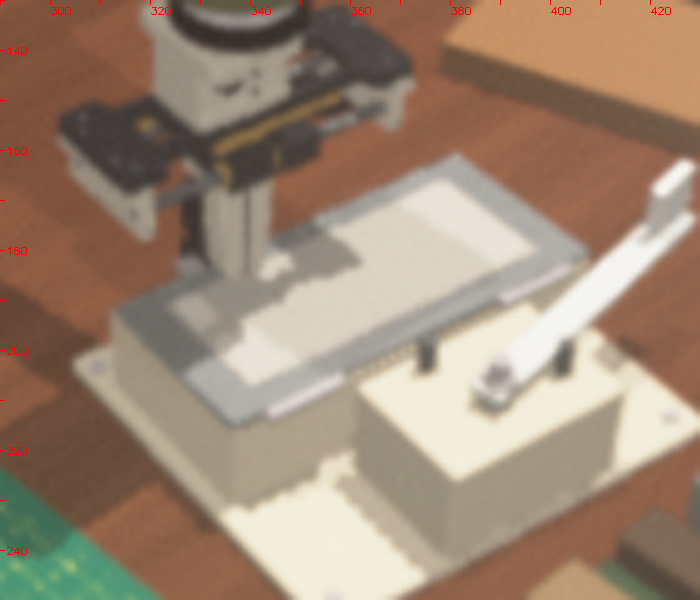

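>>> drive_tool:
  grip: [0,0,0,0,0,0]
  dp:
    - [-0.3,0,0]
    - [-0.6,0,0]
    - [-0.9,0,0]
    - [-1,0,0]
    - [-1,0,0]
    - [-1,0,0]
  rotation:
    - [0,0,0]
    - [0,0,0]
    - [0,0,0]
    - [0,0,0]
    - [0,0,0]
    - [0,0,0]

```text
clock: 42.05
tool_pos: [0.479, 0.0359, 0.0913]
eef_rot: [-1.1, 1.275, 1.1]
ft_force: [0.1, -0.2, -0.1]
finger_gap: 0.0004
```

Run:
```python
from h import *
st()
p,d=cap('scene');crop(p,290,130,430,250,5,'s31c')
```

```text
t42.05 tcp [0.479  0.0359 0.0913] case [-0.0764 -0.047   0.0913] jawdeg(case) 89.9 F [ 0.1 -0.2 -0.1] gap 0.4 j [-0.03 -0.1   1.96  0.    1.28 -1.46]
```

View pics/s31c.png

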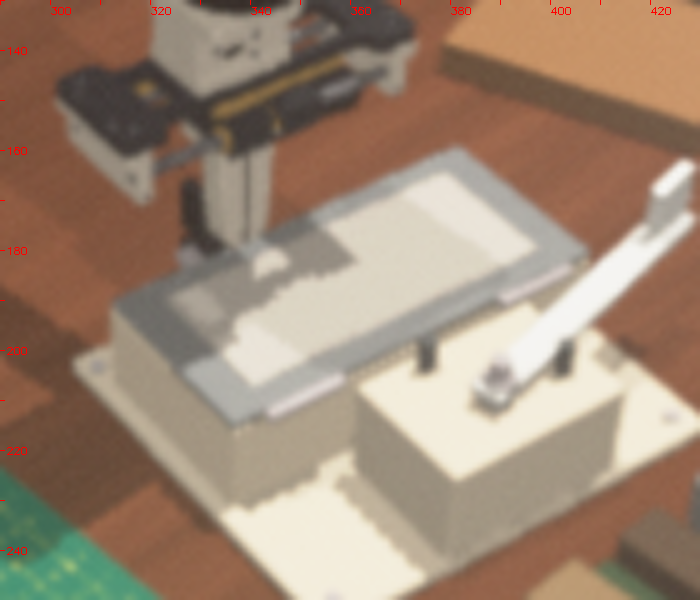

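>>> drive_tool:
  grip: [0,0,0,0,0,0]
  dp:
    - [-0.8,0,0]
    - [-1.8,0,0]
    - [-2.8,0,0]
    - [-3.8,0,0]
    - [-4.2,0,0]
    - [-4.2,0,0]
  rotation:
    - [0,0,0]
    - [0,0,0]
    - [0,0,0]
    - [0,0,0]
    - [0,0,0]
    - [0,0,0]

```text
clock: 42.6
tool_pos: [0.4807, 0.0358, 0.1989]
eef_rot: [-1.102, 1.272, 1.097]
ft_force: [0.6, 0.1, -0.3]
finger_gap: 0.0005
```

Run:
```python
from h import *
st()
p,d=cap('scene');crop(p,290,130,430,250,5,'s32c')
goc([*tabp(1.3,.055),.195],90-np.degrees(1.3))
```

```text
t42.60 tcp [0.4807 0.0358 0.1989] case [-0.0747 -0.0468  0.1989] jawdeg(case) 89.9 F [ 0.6  0.1 -0.3] gap 0.5 j [-0.03 -0.19  1.84 -0.    1.49 -1.46]
dp [0.08, -7.14, 8.93] rot [12.4, 0.01, 0.01]
```

View pics/s32c.png

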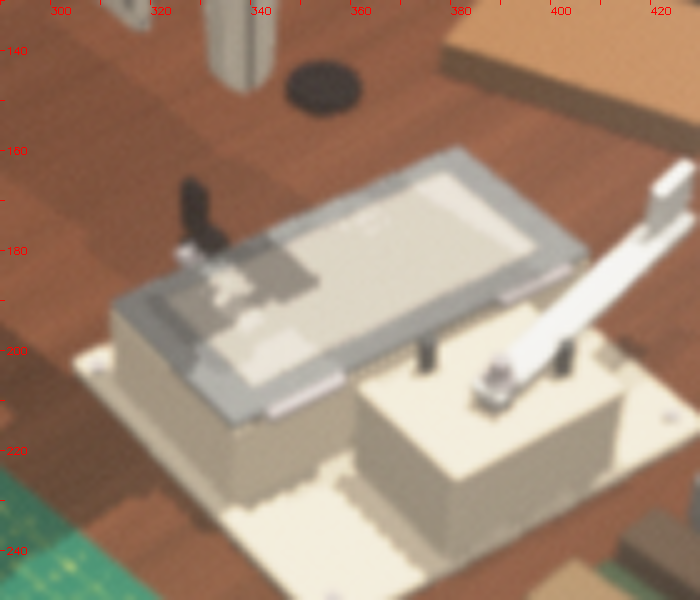

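The finger is clear and the lid is staying shut. Next I'll go to the far side of the tab.

>>> drive_tool:
  grip: [0,0,0,0,0,0,0,0,0,0,0,0]
  dp:
    - [0,-0.6,0.7]
    - [0,-1.2,1.5]
    - [0,-1.8,2.3]
    - [0,-2.4,3.1]
    - [0,-3,3.9]
    - [0,-3.6,4.7]
    - [0,-4.2,5.5]
    - [0,-4.8,6.3]
    - [0,-5.4,7.1]
    - [0,-6,7.9]
    - [0,-6.6,8.5]
    - [0,-7.1,8.9]
  rotation:
    - [1,0,0]
    - [2,0,0]
    - [3,0,0]
    - [4.1,0,0]
    - [5.2,0,0]
    - [6.3,0,0]
    - [7.4,0,0]
    - [8.5,0,0]
    - [9.6,0,0]
    - [10.7,0,0]
    - [11.6,0,0]
    - [12.4,0,0]

```text
clock: 43.65
tool_pos: [0.6868, 0.2312, 0.1922]
eef_rot: [-0.095, 1.573, 0.095]
ft_force: [0.4, -0.1, 0.7]
finger_gap: 0.0002
```

>>> drive_tool:
  grip: [0,0,0]
  dp:
    - [0,0,0]
    - [0,0,0]
    - [0,0,0]
  rotation:
    - [0,0,0]
    - [0,0,0]
    - [0,0,0]

```text
clock: 43.9
tool_pos: [0.6861, 0.2292, 0.1941]
eef_rot: [-0.1, 1.572, 0.099]
ft_force: [0.3, -0.4, 0.3]
finger_gap: 0.0008
```

Run:
```python
from h import *
st()
p,d=cap('scene');crop(p,350,70,480,230,4,'s33c')
goc([*tabp(1.3,.055),.1],90-np.degrees(1.3))
```

```text
t43.90 tcp [0.6861 0.2292 0.1941] case [0.1005 0.1744 0.1941] jawdeg(case) 15.6 F [ 0.3 -0.4  0.3] gap 0.8 j [ 0.25  0.48  1.11 -0.    1.55  0.12]
dp [3.8, 0.04, 0.13] rot [0.01, -0.02, 0.0]
```

View pics/s33c.png

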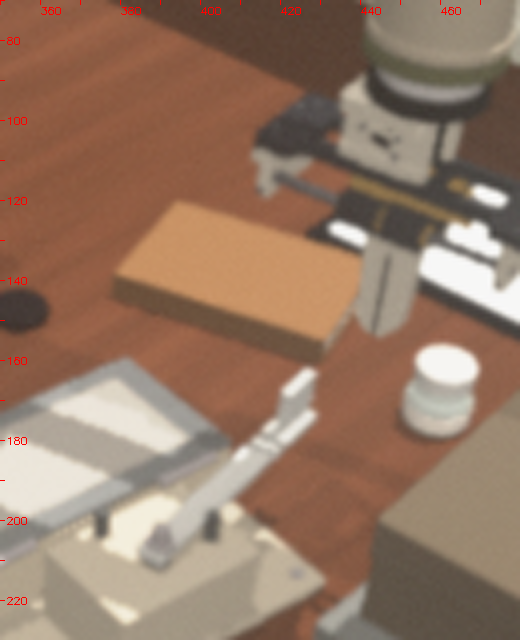

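Run:
```python
from h import *
P=cloud('top',np.load('top_d.npy'))
for v in (85,100,104,108,112,116,120): print(v,[P[v,u].round(3).tolist() for u in (200,240,280)])
print(P[150,190].round(3))
```

```text
85 [[0.83, 0.334, 0.199], [0.832, 0.206, 0.197], [0.834, 0.078, 0.196]]
100 [[0.781, 0.332, 0.195], [0.791, 0.208, 0.169], [0.799, 0.079, 0.149]]
104 [[0.784, 0.343, 0.145], [0.792, 0.214, 0.124], [0.795, 0.081, 0.121]]
108 [[0.786, 0.354, 0.096], [0.782, 0.215, 0.113], [0.785, 0.081, 0.11]]
112 [[0.788, 0.365, 0.045], [0.785, 0.222, 0.059], [0.784, 0.084, 0.067]]
116 [[0.785, 0.373, 0.006], [0.785, 0.229, 0.01], [0.783, 0.086, 0.024]]
120 [[0.772, 0.373, -0.0], [0.774, 0.23, -0.002], [0.776, 0.087, -0.0]]
[0.649 0.39  0.054]
```

>>> drive_tool:
  grip: [0,0,0,0,0,0,0,0,0,0,0,0]
  dp:
    - [0,0,0]
    - [0,0,0]
    - [0,0,0]
    - [0,0,0]
    - [0,0,0]
    - [0,0,0]
    - [0,0,0]
    - [0,0,0]
    - [0,0,0]
    - [0,0,0]
    - [0,0,0]
    - [0,0,0]
  rotation:
    - [1.1,0,0]
    - [2.2,0,0]
    - [3.3,0,0]
    - [4.4,0,0]
    - [5.5,0,0]
    - [6.6,0,0]
    - [7.7,0,0]
    - [8.8,0,0]
    - [9.9,0,0]
    - [11,0,0]
    - [12.1,0,0]
    - [13.2,0,0]

```text
clock: 44.95
tool_pos: [0.6867, 0.2291, 0.1966]
eef_rot: [0.979, 1.339, -0.979]
ft_force: [0.2, 0.0, -0.1]
finger_gap: 0.0006
```

>>> drive_tool:
  grip: [0,0,0,0]
  dp:
    - [0,0,0]
    - [0,0,0]
    - [0,0,0]
    - [0,0,0]
  rotation:
    - [1,0,0]
    - [1.8,0,0]
    - [1.8,0,0]
    - [1.8,0,0]

```text
clock: 45.28
tool_pos: [0.6869, 0.2293, 0.1966]
eef_rot: [1.114, 1.267, -1.114]
ft_force: [-0.3, -0.6, 0.1]
finger_gap: 0.0001
```

Run:
```python
from h import *
st()
goc([*tabp(1.3,.045),.19],-np.degrees(1.3))
goc([*tabp(1.3,.045),.1],-np.degrees(1.3))
```

```text
t45.28 tcp [0.6869 0.2293 0.1966] case [0.1012 0.1746 0.1966] jawdeg(case) -74.3 F [-0.3 -0.6  0.1] gap 0.1 j [ 0.25  0.48  1.11 -0.    1.55  1.69]
dp [0.26, -0.31, -0.04] rot [0.03, 0.0, -0.0]
dp [3.86, -0.31, -0.04] rot [0.03, 0.0, -0.0]
```

>>> drive_tool:
  grip: [0,0,0,0,0,0,0,0]
  dp:
    - [0,-0.3,0]
    - [0.8,-0.3,0]
    - [1.6,-0.3,0]
    - [2.4,-0.3,0]
    - [3.2,-0.3,0]
    - [3.8,-0.3,0]
    - [3.8,-0.3,0]
    - [3.8,-0.3,0]
  rotation:
    - [0,0,0]
    - [0,0,0]
    - [0,0,0]
    - [0,0,0]
    - [0,0,0]
    - [0,0,0]
    - [0,0,0]
    - [0,0,0]

```text
clock: 45.95
tool_pos: [0.679, 0.2286, 0.1004]
eef_rot: [1.114, 1.268, -1.118]
ft_force: [0.1, -0.1, 0.8]
finger_gap: 0.0002
```

Run:
```python
from h import *
st()
p,d=cap('scene');crop(p,350,70,480,230,4,'s34c')
for q in np.linspace(1.3,.4,10): goc([*tabp(q,.0125),.1],-np.degrees(q))
```

```text
t45.95 tcp [0.679  0.2286 0.1004] case [0.0935 0.1727 0.1004] jawdeg(case) -74.4 F [ 0.1 -0.1  0.8] gap 0.2 j [ 0.25  0.52  1.24 -0.    1.39  1.7 ]
dp [0.09, -1.33, -0.02] rot [0.01, -0.0, -0.0]
dp [0.09, -2.01, -0.04] rot [-0.95, -0.0, -0.0]
dp [0.09, -2.68, 0.01] rot [-1.9, 0.0, -0.0]
dp [0.09, -3.34, 0.13] rot [-2.86, 0.0, -0.0]
dp [0.08, -3.98, 0.31] rot [-3.81, 0.0, -0.0]
dp [0.08, -4.61, 0.56] rot [-4.77, 0.0, -0.0]
dp [0.08, -5.21, 0.86] rot [-5.72, 0.0, -0.0]
dp [0.08, -5.77, 1.23] rot [-6.68, 0.0, -0.0]
dp [0.08, -6.29, 1.65] rot [-7.63, 0.0, -0.0]
dp [0.08, -6.77, 2.12] rot [-8.59, 0.0, -0.0]
```

View pics/s34c.png

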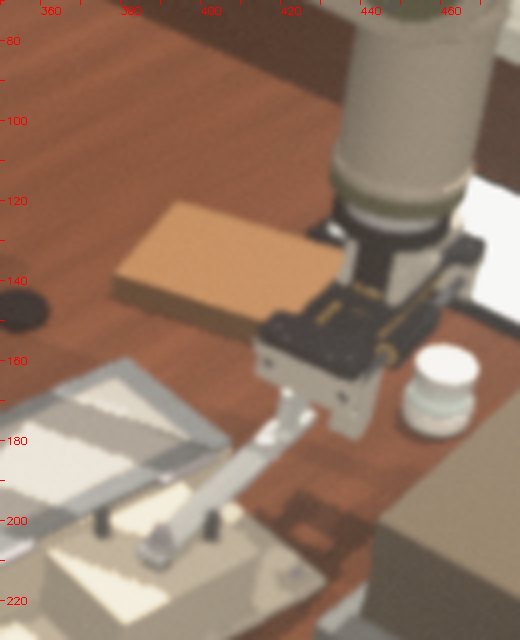

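>>> drive_tool:
  grip: [0,0,0,0,0,0,0,0,0,0,0,0]
  dp:
    - [0,-0.4,0]
    - [0,-0.8,0]
    - [0,-1.1,0]
    - [0,-1.4,0]
    - [0,-1.7,0]
    - [0,-2,0]
    - [0,-2.35,0]
    - [0,-2.7,0]
    - [0,-3,0.1]
    - [0,-3.34,0.13]
    - [0,-3.66,0.22]
    - [0,-4,0.31]
  rotation:
    - [0,0,0]
    - [0,0,0]
    - [0,0,0]
    - [-0.1,0,0]
    - [-0.5,0,0]
    - [-0.95,0,0]
    - [-1.4,0,0]
    - [-1.9,0,0]
    - [-2.4,0,0]
    - [-2.86,0,0]
    - [-3.3,0,0]
    - [-3.81,0,0]

```text
clock: 47.0
tool_pos: [0.5824, 0.209, 0.1033]
eef_rot: [0.814, 1.411, -0.811]
ft_force: [1.6, -0.7, -0.1]
finger_gap: 0.0008
```

Run:
```python
from h import *
st()
p,d=cap('scene');crop(p,300,70,460,230,4,'s35c')
for q in np.linspace(.85,.25,12): goc([*tabp(q,.0125),.1],-np.degrees(q))
```

```text
t47.00 tcp [0.5824 0.209  0.1033] case [0.0008 0.1393 0.1033] jawdeg(case) -51.4 F [ 1.6 -0.7 -0.1] gap 0.8 j [0.26 0.26 1.56 0.   1.32 1.31]
dp [0.12, -0.3, -0.0] rot [-0.42, 0.01, -0.02]
dp [0.12, -0.66, -0.0] rot [-0.94, 0.01, -0.02]
dp [0.12, -1.03, 0.02] rot [-1.46, 0.01, -0.02]
dp [0.12, -1.39, 0.05] rot [-1.98, 0.01, -0.02]
dp [0.12, -1.75, 0.11] rot [-2.5, 0.01, -0.02]
dp [0.12, -2.11, 0.19] rot [-3.02, 0.01, -0.02]
dp [0.12, -2.47, 0.29] rot [-3.54, 0.01, -0.02]
dp [0.12, -2.81, 0.4] rot [-4.06, 0.01, -0.02]
dp [0.12, -3.15, 0.54] rot [-4.58, 0.01, -0.01]
dp [0.12, -3.49, 0.69] rot [-5.1, 0.01, -0.01]
dp [0.12, -3.81, 0.87] rot [-5.63, 0.01, -0.01]
dp [0.12, -4.12, 1.05] rot [-6.15, 0.01, -0.01]
```

View pics/s35c.png

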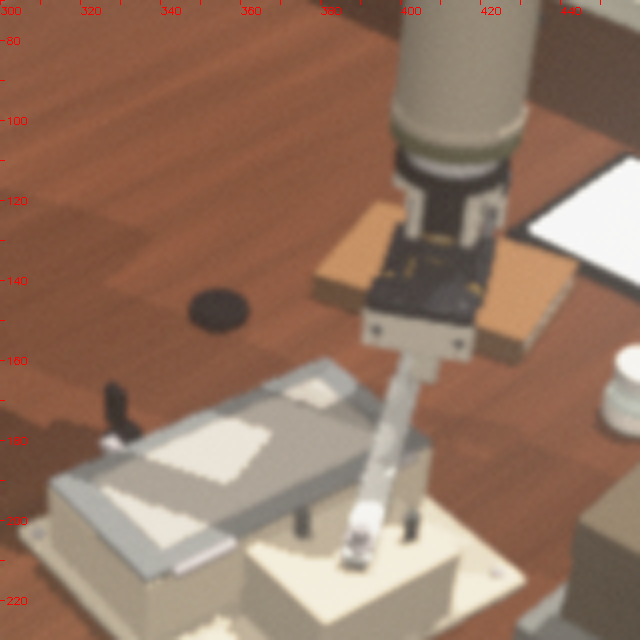

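>>> drive_tool:
  grip: [0,0,0,0,0,0,0,0,0,0,0,0]
  dp:
    - [0.1,-0.3,0]
    - [0.1,-0.66,0]
    - [0.1,-1.03,0]
    - [0.1,-1.39,0.05]
    - [0.1,-1.75,0.11]
    - [0.1,-2.11,0.19]
    - [0.1,-2.47,0.29]
    - [0.1,-2.81,0.4]
    - [0.1,-3.15,0.54]
    - [0.1,-3.49,0.69]
    - [0.1,-3.81,0.87]
    - [0.1,-4.12,1.05]
  rotation:
    - [-0.4,0,0]
    - [-0.9,0,0]
    - [-1.4,0,0]
    - [-2,0,0]
    - [-2.5,0,0]
    - [-3,0,0]
    - [-3.5,0,0]
    - [-4,0,0]
    - [-4.6,0,0]
    - [-5.1,0,0]
    - [-5.6,0,0]
    - [-6.15,0,0]

```text
clock: 48.05
tool_pos: [0.5064, 0.1345, 0.1004]
eef_rot: [0.315, 1.545, -0.313]
ft_force: [0.5, 0.2, 0.2]
finger_gap: 0.0007
```

Run:
```python
from h import *
st()
p,d=cap('scene');crop(p,300,100,440,240,5,'s36c')
for q in (.22,.18,.14,.1,.06,.03,0): goc([*tabp(q,.0125),.1],-np.degrees(q))
```

```text
t48.05 tcp [0.5064 0.1345 0.1004] case [-0.0636  0.0546  0.1004] jawdeg(case) -14.6 F [0.5 0.2 0.2] gap 0.7 j [0.16 0.01 1.83 0.   1.29 0.56]
dp [0.01, -0.19, -0.02] rot [-0.29, 0.02, -0.0]
dp [0.01, -0.46, -0.03] rot [-0.68, 0.02, -0.0]
dp [0.01, -0.73, -0.02] rot [-1.06, 0.02, -0.0]
dp [0.01, -1.0, -0.01] rot [-1.44, 0.02, -0.0]
dp [0.01, -1.27, 0.02] rot [-1.82, 0.02, -0.0]
dp [0.01, -1.47, 0.05] rot [-2.11, 0.02, -0.0]
dp [0.01, -1.67, 0.08] rot [-2.4, 0.02, -0.0]
```

View pics/s36c.png

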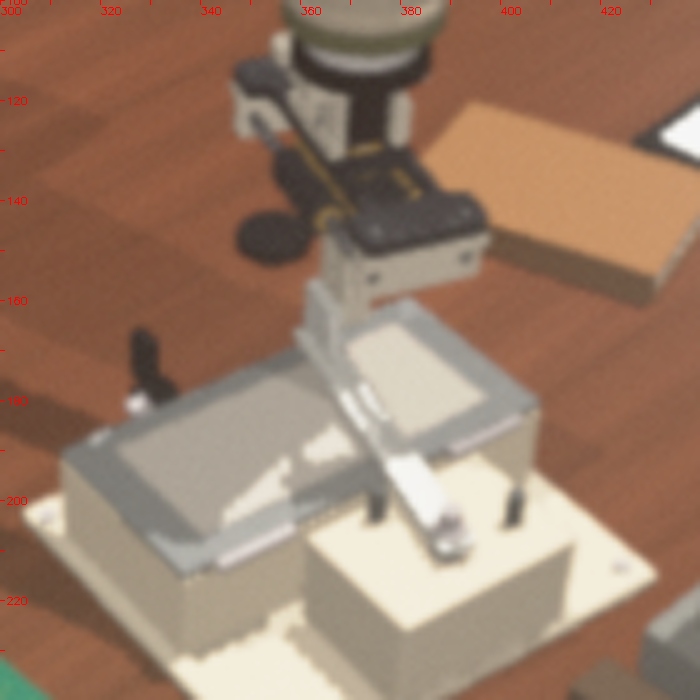

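>>> drive_tool:
  grip: [0,0,0,0,0,0,0]
  dp:
    - [0,-0.15,0]
    - [0,-0.3,0]
    - [0,-0.45,0]
    - [0,-0.6,0]
    - [0,-0.73,0]
    - [0,-0.73,0]
    - [0,-0.73,0]
  rotation:
    - [-0.2,0,0]
    - [-0.4,0,0]
    - [-0.6,0,0]
    - [-0.8,0,0]
    - [-1.06,0,0]
    - [-1.06,0,0]
    - [-1.06,0,0]

```text
clock: 48.68
tool_pos: [0.4992, 0.118, 0.0998]
eef_rot: [0.231, 1.557, -0.23]
ft_force: [0.1, -0.6, 0.5]
finger_gap: 0.0007
```

>>> drive_tool:
  grip: [0,0,0,0,0]
  dp:
    - [0,-0.1,0]
    - [0,-0.2,0]
    - [0,-0.3,0]
    - [0,-0.3,0]
    - [0,-0.3,0]
  rotation:
    - [-0.1,0,0]
    - [-0.2,0,0]
    - [-0.4,0,0]
    - [-0.4,0,0]
    - [-0.4,0,0]

```text
clock: 49.1
tool_pos: [0.4962, 0.1105, 0.0989]
eef_rot: [0.197, 1.562, -0.197]
ft_force: [0.5, 0.4, 0.7]
finger_gap: 0.0004
```

>>> drive_tool:
  grip: [0,0,0,0,0]
  dp:
    - [0,-0.1,0]
    - [0,-0.2,0]
    - [0,-0.3,0]
    - [0,-0.3,0]
    - [0,-0.3,0]
  rotation:
    - [-0.1,0,0]
    - [-0.2,0,0]
    - [-0.4,0,0]
    - [-0.4,0,0]
    - [-0.4,0,0]

```text
clock: 49.52
tool_pos: [0.4943, 0.1031, 0.0989]
eef_rot: [0.164, 1.565, -0.164]
ft_force: [-0.6, -0.0, 0.4]
finger_gap: 0.0005
```

Run:
```python
from h import *
st()
p,d=cap('scene');crop(p,340,140,420,220,8,'s37c')
for q in (.06,.03,0): goc([*tabp(q,.0125),.1],-np.degrees(q))
```

```text
t49.52 tcp [0.4943 0.1031 0.0989] case [-0.071   0.0217  0.0989] jawdeg(case) -3.6 F [-0.6 -0.   0.4] gap 0.5 j [ 0.1  -0.04  1.88 -0.    1.29  0.31]
dp [-0.04, 0.03, -0.02] rot [-0.03, 0.0, 0.0]
dp [-0.04, -0.18, -0.03] rot [-0.32, 0.0, 0.0]
dp [-0.04, -0.38, -0.04] rot [-0.6, 0.0, 0.0]
```

View pics/s37c.png

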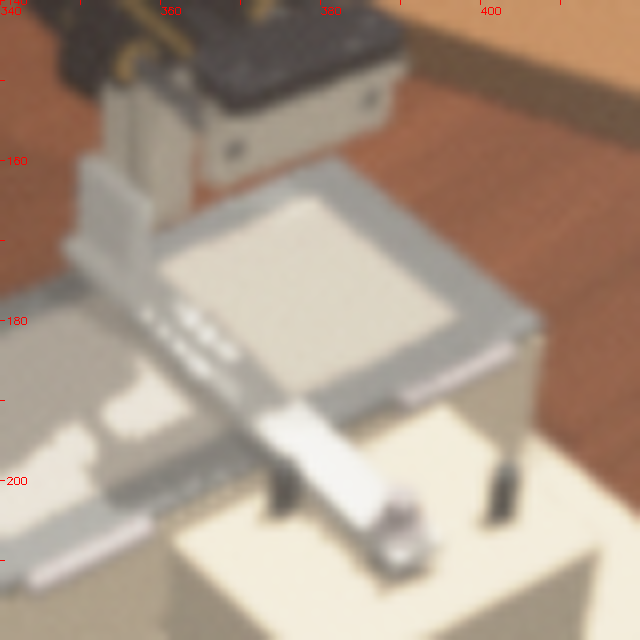

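>>> drive_tool:
  grip: [0,0,0,0,0]
  dp:
    - [0,-0.08,0]
    - [0,-0.16,0]
    - [0,-0.2,0]
    - [0,-0.2,0]
    - [0,-0.2,0]
  rotation:
    - [-0.1,0,0]
    - [-0.2,0,0]
    - [-0.3,0,0]
    - [-0.3,0,0]
    - [-0.3,0,0]

```text
clock: 49.98
tool_pos: [0.4934, 0.0983, 0.0989]
eef_rot: [0.139, 1.566, -0.139]
ft_force: [-0.7, 0.3, 0.7]
finger_gap: 0.0003
```

>>> drive_tool:
  grip: [0,0,0,0]
  dp:
    - [0,-0.06,0]
    - [0,-0.12,0]
    - [0,-0.12,0]
    - [0,-0.12,0]
  rotation:
    - [-0.1,0,0]
    - [-0.2,0,0]
    - [-0.2,0,0]
    - [-0.2,0,0]

```text
clock: 50.32
tool_pos: [0.4928, 0.0956, 0.0989]
eef_rot: [0.123, 1.567, -0.122]
ft_force: [-0.1, 2.6, 0.9]
finger_gap: 0.0005
```

>>> drive_tool:
  grip: [0,0,0,0]
  dp:
    - [0,-0.06,0]
    - [0,-0.12,0]
    - [0,-0.12,0]
    - [0,-0.12,0]
  rotation:
    - [0,0,0]
    - [0,0,0]
    - [0,0,0]
    - [0,0,0]

```text
clock: 50.65
tool_pos: [0.4928, 0.0951, 0.099]
eef_rot: [0.126, 1.566, -0.118]
ft_force: [1.7, 13.7, -3.0]
finger_gap: 0.0005
```

Run:
```python
from h import *
st()
p,d=cap('scene');crop(p,340,140,420,220,8,'s38c')
```

```text
t50.65 tcp [0.4928 0.0951 0.099 ] case [-0.0714  0.0136  0.099 ] jawdeg(case) -0.5 F [ 1.7 13.7 -3. ] gap 0.5 j [ 0.09 -0.05  1.89  0.    1.29  0.24]
```

View pics/s38c.png

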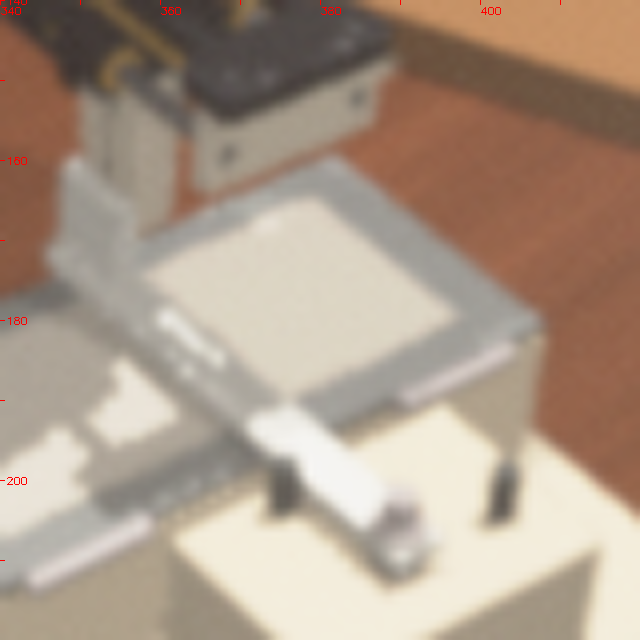

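Rigid contact at 13.7 N with the bar on its home peg, which is also where q = 0 should be. Back off, lift and retreat, then check.

>>> drive_tool:
  grip: [0,0,0,0,0,0,0,0,0]
  dp:
    - [0,0.5,0]
    - [0,1,0]
    - [-0.8,1,0]
    - [-1.8,1,0]
    - [-3,1,0]
    - [-4,1.4,0.6]
    - [-4.4,2.6,1.8]
    - [-4.4,3.8,3]
    - [-4.4,5,4]
  rotation:
    - [0,0,0]
    - [0,0,0]
    - [0,0,0]
    - [0,0,0]
    - [0,0,0]
    - [0,0,0]
    - [0,0,0]
    - [0,0,0]
    - [0,0,0]

```text
clock: 51.45
tool_pos: [0.613, 0.2017, 0.2108]
eef_rot: [0.123, 1.563, -0.123]
ft_force: [0.2, -0.3, 1.3]
finger_gap: 0.0008
```

>>> drive_tool:
  grip: [0,0,0,0,0,0,0,0]
  dp:
    - [0,1,0.5]
    - [0,2,1]
    - [0,3,1.5]
    - [0,4,2]
    - [0,4.5,2.5]
    - [0,5,3]
    - [0,5,3]
    - [0,5,3]
  rotation:
    - [0,0,0]
    - [0,0,0]
    - [0,0,0]
    - [0,0,0]
    - [0,0,0]
    - [0,0,0]
    - [0,0,0]
    - [0,0,0]

```text
clock: 52.12
tool_pos: [0.7038, 0.3132, 0.2072]
eef_rot: [0.121, 1.569, -0.123]
ft_force: [-0.3, -0.5, -0.2]
finger_gap: 0.0001
```

Run:
```python
from h import *
st()
p,d=cap('scene','s39');crop(p,295,140,435,260,5,'s39c')
p,d=cap('top','t39');crop(p,232,128,332,228,6,'t39c')
for q in (0,.05,.1): print(q,proj('scene',c2w(C,[[*tabp(q,0),.123]])).round(1),proj('top',c2w(C,[[*tabp(q,0),.123]])).round(1))
```

```text
t52.12 tcp [0.7038 0.3132 0.2072] case [0.1058 0.26   0.2072] jawdeg(case) -0.5 F [-0.3 -0.5 -0.2] gap 0.1 j [ 0.35  0.62  0.9  -0.    1.62  0.51]
0 [[351.7 163.3]] [[277.2 194.6]]
0.05 [[354.2 162.3]] [[274.7 194.1]]
0.1 [[356.7 161.4]] [[272.2 193.5]]
```

View pics/s39c.png

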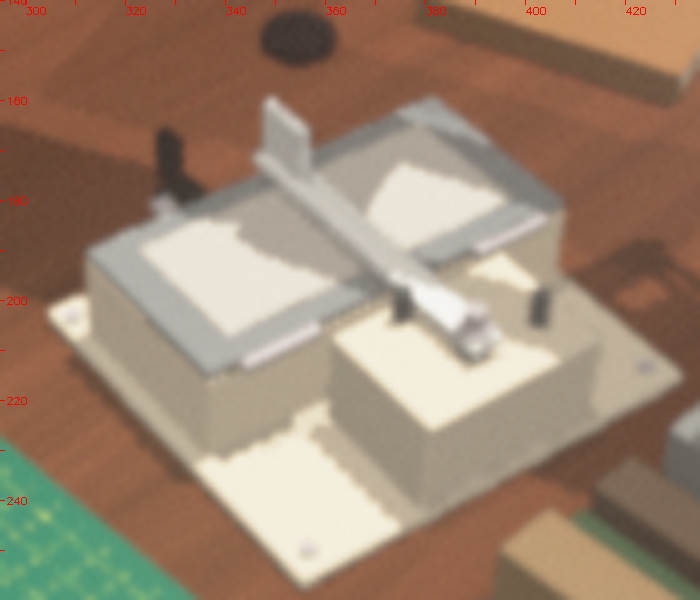

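View pics/t39c.png

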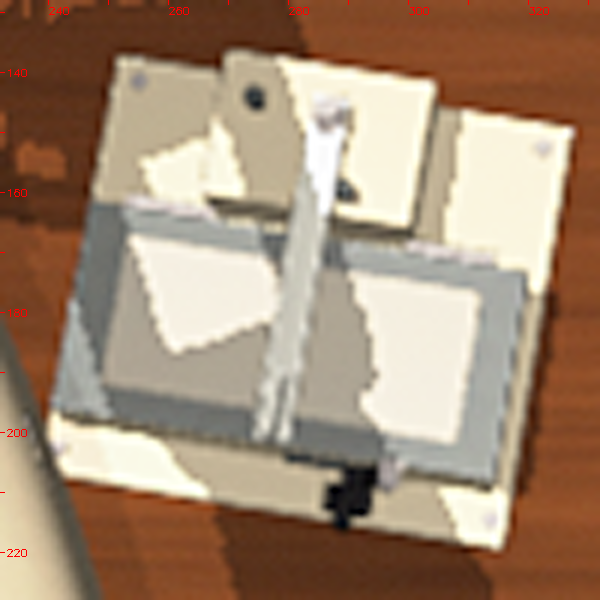

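View pics/s39.png

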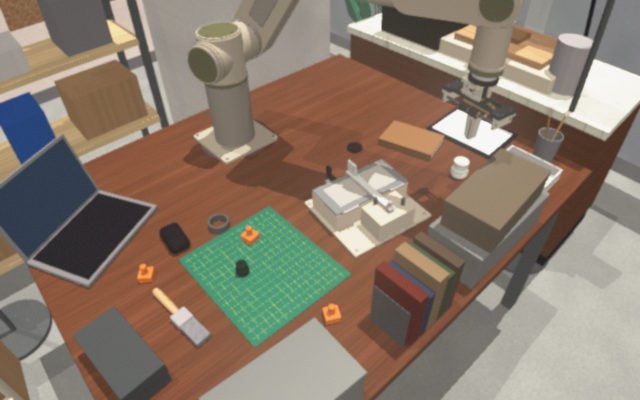

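View pics/t39.png

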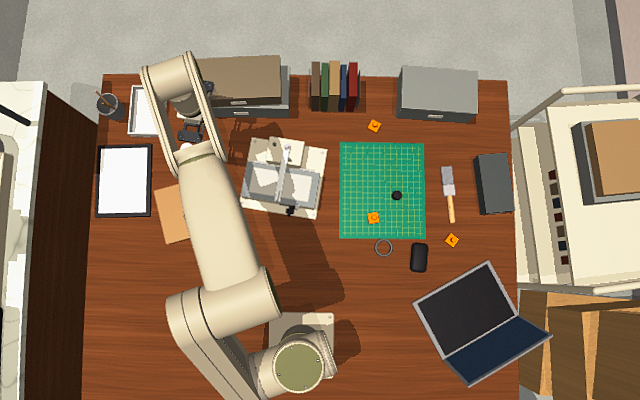

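```bash
python3 -c "
from bench import workorder; print(workorder.hand_in())"
```

```text
the job is handed in; nothing more can be done
None
```

The case is packed and the job is handed in, with the robot's clock at about 52 s of the 210 s allowed.

I pushed the bar to its park stop, slid the latch so the lid sprang open, and put all four steel weights found on the mat side by side on the case floor. I then pressed the lid shut and pushed the bar back to its home peg.

**Last checks:**
- **Lid:** after the fingers were lifted clear, it stayed shut with its corner at the same pixel position as at the start.
- **Bar:** it came up hard against its stop (13.7 N). In the last pictures the tab is within about 0.02 rad of home, which is as fine as I could read it.
- **Weights:** none are left on the mat. The last view into the open case showed three upright in a row, with the fourth partly hidden by the arm. That view was taken before the lid was shut.
- **Everything else:** the orange pieces, loupe, extension ring, book, jar, brush, mouse and lens cap show no visible change in the pictures. The arm is clear of everything.

**Disagreements and forces:**
- **Camera mismatch:** the two cameras disagreed by about 6 mm on the case position, so I used a combined fit and felt for contact.
- **Lid press force:** pressing the lid took up to about 18 N at the fingertips, more than the stated 3 to 8 N.
- **Highest force:** the most I read at the wrist was about 25 N, while setting down the second weight.

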